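# Dispense a varistor from the gated funnel into its jar

## Robot

A 7-joint arm with a two-finger parallel gripper is mounted at the origin on the work surface. World frame = base frame: x ahead of the robot, y to its left, z up, the work surface at z = 0. Lengths are in mm, angles in rad, forces in N, time in s.
With the tool pointing down it reaches from about 400 to 850 mm from the base axis. Payload 10.4 kg.
Tool frame: the origin (TCP) lies midway between the tips of the shut fingers; the grasp point (between the pads) lies 19 mm behind it; x points along the fingers, z is the direction in which the jaws open and shut, and the axes are right-handed (so a half turn about x gives the same grasp; the last joint's range is limited). The gripper opens to 87 mm and grips with 3 to 60 N. Pads are 19 mm wide; open, the fingers measure 117 mm over their backs; the gripper's body (75 mm by 190 mm) begins 51 mm behind the grasp point.
Start: joints at [1.258, 0.332, -0.065, 1.46, 0.022, 1.35, -0.088], TCP at [178.623, -598.957, 188.876] pointing down, gripper open.
Joint ranges: [-2.6, 2.6], [-0.5, 2.12], [-1.47, 1.34], [0.16, 2.42], [-1.27, 4.41], [0.06, 2.06], [-2.6, 2.6]. Speed limits (rad/s): [2.22, 2.22, 2.79, 2.79, 3.14, 3.14, 3.14].

## Interface

Orientations are given as a 3x3 rotation matrix whose columns are the frame's x, y, z axes.
In Python, from cell import env gives the robot as it stands. Calls block until the motion is done:
- env.move_ptp(position, orientation): joint-space move of the TCP to a pose.
- env.servo_line(position, ori=None, velocity=150): straight line of the TCP; ori=None keeps the orientation; velocity is the mean speed in mm/s.
- env.move_j(angles): joint-space move.
- env.gripper_to(opening): finger opening in mm; the grip force is fixed at half the most; returns when the fingers have stopped.
- env.hold(seconds).
- env.solve_ik(position, orientation): joint angles nearest the present ones, or None.
- env.state(): the state.
- env.read_camera(name): name is "side" or "top"; returns (picture, depth): 400x640x3 uint8, red, green, blue; 400x640 float32, mm along the optical axis (not along the pixel's ray), 0 where there is no reading.
- env.camera_model(name): a dict with "camera_matrix" (3x3 intrinsics, pixels), "world_from_camera" (4x4, takes a point from camera to world coordinates). Camera axes: x right, y down, z forward; pixel columns grow to the right and rows downward; lengths in mm; the calibration is good to about 2 mm. A picture is of the moment at which its call begins. camera_model takes no time and is no camera call.
A pose or a line that the arm cannot do raises env.PlanningError and nothing moves.
- env.sign_off(): hands the job in, once; it reports no verdict.
Trained networks look in the newest picture that a camera, given by its name, has taken for a name from the list of things; names that differ only in an ending like _2 or _b are one class to them, and where a whole thing is asked for, a point or a joint stands for the part that bears it (a point fixed in the world has none). Each returns a list of dicts, best first, with "conf" (0 to 1); they miss things now and then, are a little off and sometimes report something else, mostly with a low value. They report only what shows in the picture. A call takes as long as a camera call.
- env.look_for(camera, name): "box" ([centre column, centre row, width, height] in pixels, round what is visible of it).
- env.outline_of(camera, name): "mask" (400x640 bool, what is visible of it) and "box" ([centre column, centre row, width, height] in pixels, round what is visible of it).
- env.mark_of(camera, name): "xy" ([column, row] in pixels: a listed point, or the origin of a listed thing).
The state is a dict: "time_s": time; "joint_pos": joint angles; "dq": joint speeds; "tau": joint torques, N m; "tcp_pos": TCP position; "orientation": TCP orientation; "force": force on the tool from outside, world axes, zero at the start; "ft_torque": the same for the moment, N m; "finger_gap": finger opening in mm.
Only numpy, scipy, OpenCV 4.12 (cv2) and the standard library are available. Lean on these libraries where they do the work, as an engineer would, in place of code of your own. Each camera call takes 0.05 s, during which the arm holds its last target.

## Task

Pick up the clear parts jar by its blue lug and slide it from the front into the feeder's bay under the orange funnel, upright and fully home against the back stop. Then twist the red spring-return knob on the sloped console clockwise all the way to its stop, hold it there about half a second so the green varistor drops into the jar, and let go so the knob springs back. Leave the steel ruler block, the logic probe and the standing desoldering pump where they are.

Things in the scene. Friction and masses are not known exactly. Their poses are not given: they have to be found in the camera images.
- feeder: Parts feeder fixed to the bench. Origin: on the bench below the funnel's axis, where the centre of the jar's underside is when fully home. x points into the bay (its open mouth faces -x), y left, z up. Bay: no floor, the jar slides on the bench; two rails 22 mm high, inner faces at y = +-32 mm, from x = -52 to +32 mm; rubber back stop 30 mm high, face at x = +30.5 mm. Posts at x 85, y +-44, 116 mm high
- bay_mouth (a point): Centre of the bay's mouth on the bench, feeder coordinates (-82, 0, 0) mm, with the feeder's axes. Flared lips 22 mm high narrow from y = +-48 mm here to the rails' +-32 mm at x = -52 mm. The jar is set down in front of the mouth and slid in along +x, as the funnel hangs above the bay
- funnel_rim (a point): Centre of the orange funnel's rim, feeder coordinates (0, 0, 170) mm; rim radius 62 mm, narrowing to a spout of radius 22 mm at z = 125 down to 103 mm. Below the funnel: gate guide bars at y = +-31 to +-41 mm, x -38 to +90 mm, z 96 to 108 mm, with cross bars up to z 116 mm; steel gate plate from x = -32 mm, z 98 to 102 mm
- panel (a point): Centre of the grey console's sloped panel, feeder coordinates (-85, -175, 75) mm, with the feeder's axes. The panel slopes 35 deg and faces up and to the feeder's -x; 120 mm wide along y, lower edge at x = -128, z = 45 mm, upper edge at x = -42, z = 105 mm. Console in all: x -130 to +50, y -235 to -115 mm
- knob_grip (a point): Point on the knob's axis at the height to grip, 30 mm above the panel, at feeder coordinates (-102, -175, 100) mm. z: along the axis, out of the panel; x: along the grip bar, turning with it. Red grip bar 44 mm long (x), 12 mm thick (y), from 5 to 41 mm above the panel, on a grey disc of radius 26 mm, 5 mm high
- gate_knob (a joint): Turn of the knob in rad: 0 at rest (bar turned 30 deg counterclockwise from the panel's uphill line), growing clockwise seen from outside the panel to the hard stop at 1.05. Spring return: 0.03 N m at rest, 0.12 N m at the stop. It draws the gate back in step, and the varistor falls only in about the last sixth of the turn
- jar: Loose clear plastic jar, 90 g or so, open top: outer diameter 60 mm, height 75 mm, wall 3 mm, floor 4 mm. Origin: centre of its underside; z up; a blue lug stands out on its -x side
- jar_lug (a point): Grip point on the jar's blue lug, at jar coordinates (-58, 0, 48) mm, with the jar's axes. The lug is an upright plate: 10 mm thick (y), from x = -74 to -29 mm, z from 22.5 to 67.5 mm. Pinch it across its thickness
- varistor: Green ceramic disc, diameter 20 mm, 6 mm thick, lying loose on the gate inside the funnel's spout. Origin: centre of its underside
- ruler_block: Loose steel ruler block, 100 x 30 x 20 mm (x, y, z), lying flat; origin: centre of its underside. Bystander
- logic_probe: Loose red logic probe lying flat, body 100 x 16 x 16 mm along x with a thin tip reaching to x = +92 mm; origin: under the centre of the red body. Bystander
- pump: Loose black desoldering pump standing upright on its rubber foot (diameter 44 mm), barrel diameter 25 mm, total height 167 mm; origin: centre of its underside. Bystander, easily tipped

How it is judged:
By the outcome, as a careful person would: the job done as asked, in the order asked, and still so for the second after the job is handed in, with the robot touching nothing.
It also fails if it takes over 69 s, if anything falls off the work surface, if the arm or the gripper's body presses on something with over 40 N, if the wrist force passes 120 N, or if a joint passes its speed limit or range.

## Working session

There is one attempt and no reset: what is moved stays moved. The work goes in short steps, each a Python script; the robot and the scene stay as the last script left them, time stands still between calls to the robot, and variables do not carry over. Pictures are saved under pics/ and viewed, and the job is handed in when it is done.

```bash
ls; mkdir -p pics; python3 - <<'E'
from cell import env
import cv2,numpy as np
for c in("side","top"):
    p,d=env.read_camera(c); cv2.imwrite(f"pics/{c}0.png",p[:,:,::-1])
    m=env.camera_model(c); print(c,np.round(m["camera_matrix"],1).tolist(),np.round(m["world_from_camera"],3).tolist())
    for n in("feeder","bay_mouth","funnel_rim","panel","knob_grip","jar","jar_lug","ruler_block","logic_probe","pump"):
        r=env.mark_of(c,n)
        for q in r[:2]:
            u,v=q["xy"];ui,vi=int(round(u)),int(round(v))
            z=d[vi,ui] if 0<=vi<400 and 0<=ui<640 else 0
            P=m["world_from_camera"]@np.r_[np.linalg.inv(m["camera_matrix"])@[u,v,1]*z,1]
            print(n,round(q["conf"],2),np.round([u,v]),np.round(P[:3]))
s=env.state();print(s["time_s"],s["orientation"],s["finger_gap"])
E
```

```text
pics
side [[388.3, 0.0, 325.1], [0.0, 388.3, 197.9], [0.0, 0.0, 1.0]] [[-0.999, -0.033, 0.043, 577.464], [-0.053, 0.469, -0.882, 738.678], [0.009, -0.883, -0.47, 498.836], [0.0, 0.0, 0.0, 1.0]]
feeder 0.93 [290. 232.] [696. -23.  -1.]
feeder 0.25 [328. 158.] [ 618. -215.  109.]
bay_mouth 0.68 [326. 234.] [610.  11.  18.]
funnel_rim 0.73 [291. 164.] [695. -66. 154.]
funnel_rim 0.32 [398. 284.] [475. 209.  52.]
panel 0.8 [320. 172.] [ 635. -195.   78.]
panel 0.32 [281. 263.] [694. 119.  17.]
knob_grip 0.66 [325. 160.] [ 624. -208.  108.]
jar 0.72 [361. 306.] [538. 236.  25.]
jar_lug 0.85 [396. 285.] [478. 210.  51.]
jar_lug 0.67 [362. 308.] [536. 238.  20.]
ruler_block 0.59 [299. 346.] [636. 321.  16.]
logic_probe 0.9 [336. 255.] [586.  66.   4.]
pump 0.65 [285. 266.] [685. 125.  15.]
top [[395.6, 0.0, 316.3], [0.0, 395.6, 192.9], [0.0, 0.0, 1.0]] [[-0.008, -1.0, 0.012, 581.206], [-1.0, 0.008, -0.016, 40.828], [0.016, -0.012, -1.0, 852.048], [0.0, 0.0, 0.0, 1.0]]
feeder 0.64 [337. 151.] [665.  -9. 133.]
bay_mouth 0.17 [436. 171.] [ 632. -206.   82.]
funnel_rim 0.61 [346. 140.] [690. -29. 101.]
panel 0.81 [435. 172.] [ 629. -205.   78.]
panel 0.69 [300. 192.] [593.  61.  16.]
knob_grip 0.6 [444. 175.] [ 623. -215.  104.]
jar 0.64 [231. 220.] [535. 211.   1.]
jar_lug 0.88 [232. 251.] [477. 197.  62.]
jar_lug 0.52 [338. 148.] [676. -13. 100.]
ruler_block 0.72 [185. 170.] [641. 301.  20.]
ruler_block 0.48 [340. 148.] [674. -16. 107.]
logic_probe 0.94 [300. 194.] [589.  62.  14.]
pump 0.66 [446. 175.] [ 621. -215.  112.]
pump 0.59 [276. 150.] [679. 108.  47.]
1.1 [[ 8.13696378e-05  9.58297718e-01  2.85771722e-01]
 [-9.07244051e-05  2.85771729e-01 -9.58297715e-01]
 [-9.99999993e-01  5.20498685e-05  1.10194132e-04]] 87.22298950037262
```

View pics/side0.png

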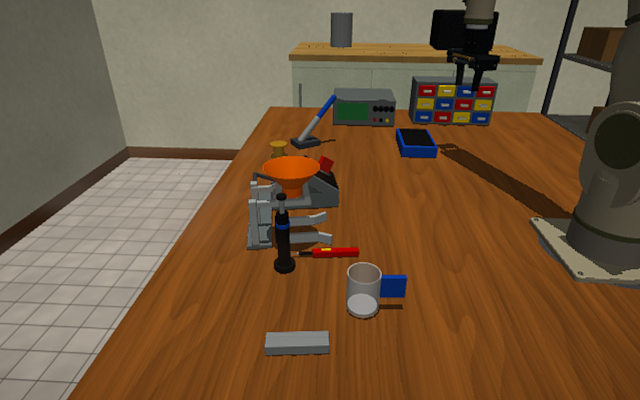

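View pics/top0.png

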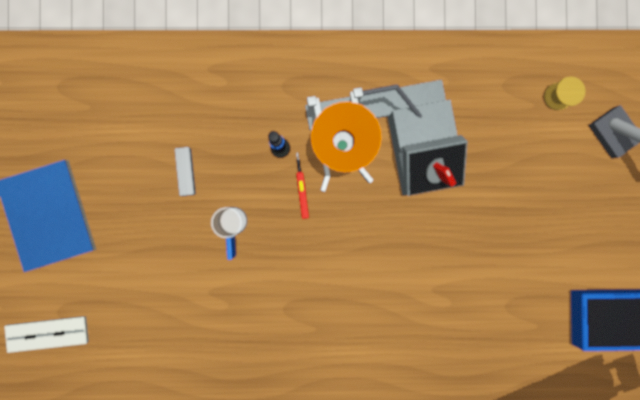

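```bash
cat > h.py <<'E'
from cell import env
import cv2,numpy as np
def cloud(c,d):
    m=env.camera_model(c);K=m["camera_matrix"];T=m["world_from_camera"]
    v,u=np.mgrid[0:400,0:640]
    P=np.stack([(u-K[0][2])/K[0][0]*d,(v-K[1][2])/K[1][1]*d,d],-1)
    W=P@np.array(T)[:3,:3].T+np.array(T)[:3,3]; W[d==0]=np.nan
    return W
def circ(p):
    A=np.c_[2*p,np.ones(len(p))];s=np.linalg.lstsq(A,(p**2).sum(1),rcond=None)[0]
    return s[:2],np.sqrt(s[2]+s[:2]@s[:2])
E
python3 - <<'E'
from h import *
for c in("top","side"):
    p,d=env.read_camera(c);W=cloud(c,d);hsv=cv2.cvtColor(p,cv2.COLOR_RGB2HSV)
    np.savez(f"{c}.npz",p=p,d=d)
    H,S,V=[hsv[...,i].astype(int) for i in range(3)]
    bx=(W[...,0]>400)&(W[...,0]<850)&(W[...,1]>-350)&(W[...,1]<400)
    print(c,"bench z",np.nanmedian(W[...,2][(W[...,0]>400)&(W[...,0]<500)&(abs(W[...,1])<100)]))
    o=bx&(H>7)&(H<16)&(S>220)&(W[...,2]>160)
    q=W[o];print("rim",len(q),circ(q[:,:2]),q[:,2].max(),q[:,:2].min(0),q[:,:2].max(0))
    b=bx&(H>105)&(H<125)&(S>150)&(W[...,1]>150)&(W[...,1]<260)
    q=W[b];q=q[q[:,2]>15];print("lug",len(q),q.min(0),q.max(0),np.median(q,0))
    w=q[:,:2]-q[:,:2].mean(0);print(np.linalg.svd(w,full_matrices=False)[2],q.mean(0))
    t=q[q[:,2]>60];
    if len(t)>5: print("lug top",len(t),t.mean(0),t.min(0),t.max(0),np.linalg.svd(t[:,:2]-t[:,:2].mean(0),full_matrices=False)[2][0])
    # panel dark
    k=(V<70)&(S<80)&(W[...,0]>560)&(W[...,0]<700)&(W[...,1]>-300)&(W[...,1]<-110)&(W[...,2]>45)&(W[...,2]<105)
    q=W[k];n=np.linalg.svd(q-q.mean(0),full_matrices=False)[2][2]
    n*=np.sign(n[2]);print("panel",len(q),n,"yaw",np.degrees(np.arctan2(-n[1],-n[0])),"tilt",np.degrees(np.arccos(n[2])),q.mean(0))
    r=bx&((H<5)|(H>175))&(S>180)&(W[...,1]<-130)&(W[...,2]>80)
    q=W[r];print("knob",len(q),q.mean(0),q.min(0),q.max(0))
    im=p[100:330,150:480] if c=="side" else p[70:270,150:480]
    cv2.imwrite(f"pics/{c}z.png",cv2.resize(im,None,fx=2.4,fy=2.4,interpolation=2)[:,:,::-1])
    e=bx&(W[...,2]>3)&(W[...,2]<26)&(W[...,1]<60)&(W[...,1]>-110)&(S<60)&(V>90)
    q=W[e];print("rails",len(q)); np.save(f"rails_{c}.npy",q)
E
```

```text
top bench z -0.8839624033192877Traceback (most recent call last):
  File "<stdin>", line 9, in <module>
    return umr_maximum(a, axis, None, out, keepdims, initial, where)
ValueError: zero-size array to reduction operation maximum which has no identity
```

```bash
cat > m.py <<'E'
from h import *
for c in("top","side"):
    p,d=env.read_camera(c);W=cloud(c,d);hsv=cv2.cvtColor(p,cv2.COLOR_RGB2HSV)
    np.savez(f"{c}.npz",p=p,d=d)
    H,S,V=[hsv[...,i].astype(int) for i in range(3)]
    im=p[100:330,150:480] if c=="side" else p[70:270,150:480]
    cv2.imwrite(f"pics/{c}z.png",cv2.resize(im,None,fx=2.4,fy=2.4,interpolation=2)[:,:,::-1])
    bx=(W[...,0]>400)&(W[...,0]<850)&(W[...,1]>-350)&(W[...,1]<400)
    y,x=(125,330) if c=="top" else (164,275); print(hsv[y,x],W[y,x])
    o=bx&(H>5)&(H<18)&(S>200)&(V>180)&(W[...,2]>100)
    q=W[o];print("funnel",len(q))
    if len(q):
        zt=q[:,2].max();q=q[q[:,2]>zt-10];print("rim",len(q),circ(q[:,:2]),zt,q[:,:2].min(0),q[:,:2].max(0))
    b=bx&(H>105)&(H<125)&(S>150)&(W[...,1]>150)&(W[...,1]<260)
    q=W[b];q=q[q[:,2]>15];print("lug",len(q),q.min(0),q.max(0),np.median(q,0))
    w=q[:,:2]-q[:,:2].mean(0);print(np.linalg.svd(w,full_matrices=False)[2],q.mean(0))
    t=q[q[:,2]>60];
    if len(t)>5: print("lug top",len(t),t.mean(0),t.min(0),t.max(0),np.linalg.svd(t[:,:2]-t[:,:2].mean(0),full_matrices=False)[2][0])
    k=(V<70)&(S<80)&(W[...,0]>560)&(W[...,0]<700)&(W[...,1]>-300)&(W[...,1]<-110)&(W[...,2]>45)&(W[...,2]<105)
    q=W[k];print("panel",len(q))
    if len(q)>10:
        n=np.linalg.svd(q-q.mean(0),full_matrices=False)[2][2]
        n*=np.sign(n[2]);print(n,"yaw",np.degrees(np.arctan2(-n[1],-n[0])),"tilt",np.degrees(np.arccos(n[2])),q.mean(0))
    r=bx&((H<5)|(H>175))&(S>180)&(W[...,1]<-130)&(W[...,2]>80)
    q=W[r];print("knob",len(q),q.mean(0),q.min(0),q.max(0))
E
python3 m.py
```

```text
[ 17 255 215] [711.57647247   3.60467908 141.87447953]
funnel 1751
rim 336 (array([687.26240416, -22.01853261]), np.float64(56.0637240510113)) 171.4148248070661 [626.75260933 -82.22156212] [745.88165369  38.10069394]
lug 117 [464.8478075  195.49251779  41.14649426] [500.69979796 205.82821341  70.81457935] [483.16190608 199.03298124  65.57055241]
[[-0.99784111 -0.06567434]
 [ 0.06567434 -0.99784111]] [483.2430394  199.38265727  62.19483485]
lug top 86 [482.95091891 200.26756788  66.11405194] [464.8478075  195.49251779  61.11253802] [500.69979796 205.82821341  70.81457935] [-0.99725085 -0.07409948]
panel 1521
[-0.56270248 -0.10415822  0.82007133] yaw 10.48695408480229 tilt 34.90806528808715 [ 639.06718456 -205.82083485   77.48145975]
knob 206 [ 623.24885244 -216.45798694  102.11722232] [ 603.14577618 -237.75710622   80.35491824] [ 644.16123595 -199.08757335  120.14220662]
[ 12 255 191] [727.41854449 -48.89800091 159.93144871]
funnel 868
rim 301 (array([687.23128099, -17.74189417]), np.float64(57.39954146746681)) 170.29028872528636 [628.4377571  -80.57349222] [747.73896717  41.89380126]
lug 533 [462.55228455 200.97796791  23.74394912] [506.44440405 217.75016608  69.57216447] [483.99859536 209.56405288  49.43700149]
[[-0.99740883 -0.07194177]
 [-0.07194177  0.99740883]] [484.0736471  209.37492852  48.72886623]
lug top 151 [484.17564722 208.30877133  65.23846803] [462.55228455 200.97796791  60.09569428] [506.44440405 217.75016608  69.57216447] [-0.99690529 -0.07861194]
panel 305
[-0.48444991  0.15928571  0.86019553] yaw -18.2007127999629 tilt 30.661456092889825 [ 629.1752914  -157.61247788   64.35370097]
knob 141 [ 624.87084878 -208.93625525   97.8717436 ] [ 606.45314692 -226.11982493   80.11245832] [ 640.15165795 -186.05813731  118.47025218]
```

View pics/topz.png

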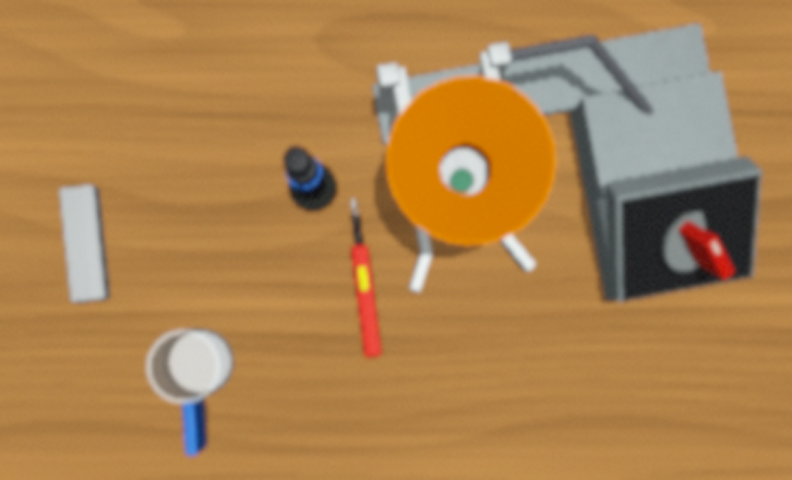

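View pics/sidez.png

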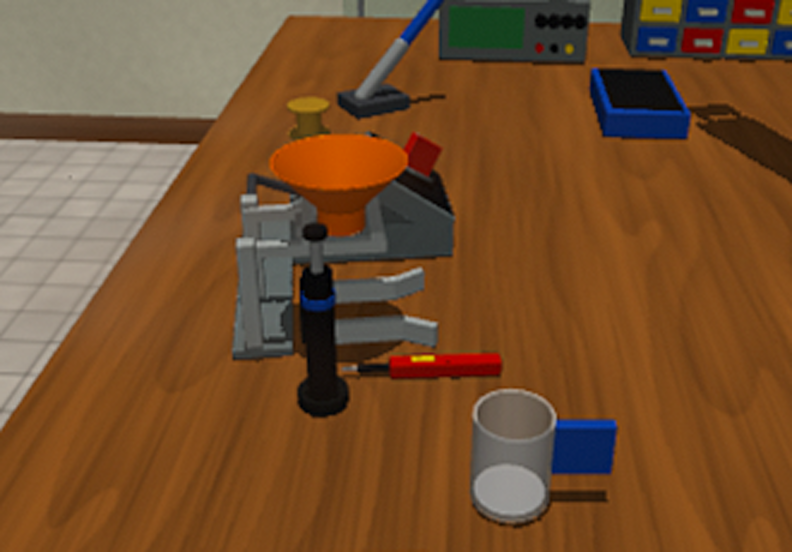

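```bash
python3 - <<'E'
from h import *
from scipy.optimize import least_squares
# project candidate feeder points; overlay
F=np.array
pts=[]
def line(a,b):return [F(a)+(F(b)-F(a))*t for t in np.linspace(0,1,25)]
pts+=line((-128,-235,45),(-128,-115,45))+line((-42,-235,105),(-42,-115,105))+line((-128,-115,45),(-42,-115,105))+line((-128,-235,45),(-42,-235,105))
pts+=line((-82,48,22),(-52,32,22))+line((-82,-48,22),(-52,-32,22))
pts+=[F((62*np.cos(t),62*np.sin(t),170)) for t in np.linspace(0,6.28,50)]
pts+=line((-102-17*.819*1-0,-175,100),(-102,-175,100))[:0]
pts+=[F((-102,-175,100))]
pts=np.array(pts)
for yaw in(8,10):
  for c in("top","side"):
    p=np.load(c+".npz")["p"][:,:,::-1];m=env.camera_model(c);K=np.array(m["camera_matrix"]);T=np.linalg.inv(m["world_from_camera"])
    a=np.radians(yaw);R=np.array([[np.cos(a),-np.sin(a),0],[np.sin(a),np.cos(a),0],[0,0,1]])
    w=pts@R.T+[687.2,-20.5,0];q=(w@T[:3,:3].T+T[:3,3])@K.T;q=q[:,:2]/q[:,2:]
    x0,y0=(240,130) if c=="side" else (290,70)
    im=cv2.resize(p[y0:y0+130,x0:x0+190],None,fx=4,fy=4,interpolation=2)
    for u,v in q: cv2.circle(im,(int((u-x0+.5)*4),int((v-y0+.5)*4)),1,(0,255,255),-1)
    cv2.imwrite(f"pics/ov_{c}_{yaw}.png",im)
E
```

```text
(no output)
```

View pics/ov_top_10.png

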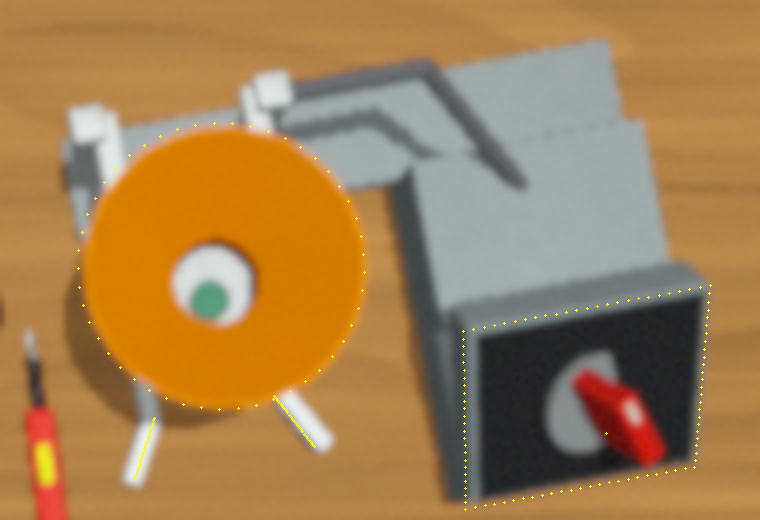

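View pics/ov_side_10.png

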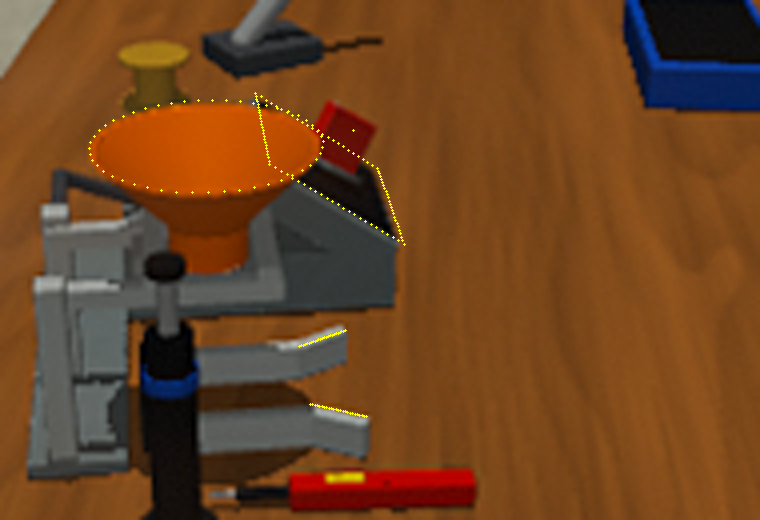

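```bash
cat >> h.py <<'E'
YAW=np.radians(10.3);O=np.array([687.2,-20.5,0])
def Rz(a):c,s=np.cos(a),np.sin(a);return np.array([[c,-s,0],[s,c,0],[0,0,1.]])
def f2w(p):return Rz(YAW)@np.array(p,float)+O
def ori(e,psi,s):
    x=np.array([np.cos(e)*np.cos(psi),np.cos(e)*np.sin(psi),-np.sin(e)]);z=s*np.array([-np.sin(psi),np.cos(psi),0])
    return np.c_[x,np.cross(z,x),z]
JY=np.radians(4.3);JC=np.array([463.2,200.6,0])+74*np.array([np.cos(JY),np.sin(JY),0])
def j2w(p):return Rz(JY)@np.array(p,float)+JC
def tcp(g,R):return np.array(g)+19*R[:,0]
def knobR(th,s):
    # th: knob turn; bar direction = uphill rotated CCW(30deg - th) about n
    n=np.array([-np.sin(np.radians(35)),0,np.cos(np.radians(35))]);up=np.array([np.cos(np.radians(35)),0,np.sin(np.radians(35))])
    left=np.cross(n,up);b=np.radians(30)-th
    bar=np.cos(b)*up+np.sin(b)*left; z=s*np.cross(n,bar);x=-n
    return Rz(YAW)@np.c_[x,np.cross(z,x),z]
E
python3 - <<'E'
from h import *
print(JC)
f=lambda q:None if q is None else np.round(q,2).tolist()
for s in(1,-1):
  for e in(35,40,45,50,55):
    e=np.radians(e)
    R=ori(e,JY,s);g=j2w([-62,0,48]);R2=ori(e,YAW,s)
    L=[env.solve_ik(tcp(g,R)-80*R[:,0],R),env.solve_ik(tcp(g,R),R),env.solve_ik(tcp(g,R)+[0,0,60],R)]+[env.solve_ik(tcp(f2w([x-62,0,48]),R2)+[0,0,dz],R2) for x,dz in((-125,60),(-125,0),(0,0))]
    print(s,np.degrees(e));[print("  ",f(q)) for q in L]
  for th in(0,.5,1.05,1.15):
    R=knobR(th,s);print("knob",th,f(env.solve_ik(tcp(f2w([-102,-175,100]),R),R)),f(env.solve_ik(tcp(f2w([-102,-175,100]),R)-90*R[:,0],R)))
E
```

```text
[536.99169988 206.14842579   0.        ]
1 35.0
   None
   None
   None
   None
   None
   [1.3, 0.63, -1.23, 2.36, 2.85, 0.37, -0.64]
1 40.0
   None
   None
   None
   None
   None
   [1.26, 0.53, -1.21, 2.32, 2.62, 0.25, -0.51]
1 45.0
   None
   None
   None
   None
   None
   [1.21, 0.47, -1.2, 2.27, 2.04, 0.16, -0.0]
1 50.0
   None
   None
   [0.73, -0.46, -1.32, 2.39, -0.24, 0.28, 1.16]
   None
   None
   [0.95, 0.31, -0.92, 2.21, 0.63, 0.08, 1.27]
1 55.0
   [0.03, -0.31, -0.77, 2.41, 0.35, 0.49, 0.61]
   [0.36, 0.03, -1.08, 2.38, 1.03, 0.44, 0.04]
   [0.59, -0.27, -1.2, 2.32, 0.18, 0.4, 0.84]
   [0.0, -0.21, 0.14, 2.41, -0.42, 0.39, 2.24]
   None
   [0.82, 0.28, -0.82, 2.15, 0.25, 0.2, 1.61]
knob 0 [1.5, 0.49, -1.22, 1.98, 0.25, 0.47, 2.53] None
knob 0.5 [1.5, 0.49, -1.22, 1.98, 0.25, 0.47, 2.03] None
knob 1.05 [0.55, 0.2, -0.11, 2.02, -0.7, 0.51, 2.22] [0.59, 0.02, -0.07, 2.04, -0.62, 0.68, 2.15]
knob 1.15 [0.56, 0.2, -0.12, 2.02, -0.7, 0.51, 2.12] [0.62, 0.03, -0.1, 2.04, -0.62, 0.68, 2.05]
-1 35.0
   None
   None
   None
   None
   None
   [1.3, 0.63, -1.23, 2.36, 2.85, 0.37
[... 160 characters left out ...]
35, -1.0, 2.27, 2.74, 0.09, 2.36]
-1 50.0
   None
   None
   None
   None
   None
   [0.63, 0.23, -0.59, 2.23, -0.83, 0.07, -0.48]
-1 55.0
   None
   None
   [0.82, -0.46, -1.33, 2.32, -0.39, 0.4, -1.79]
   [0.88, -0.19, -0.67, 2.37, -0.8, 0.46, -0.55]
   None
   [0.47, 0.21, -0.44, 2.17, -0.28, 0.19, -1.07]
knob 0 [0.92, 0.24, -0.51, 2.0, -0.51, 0.48, -0.01] [0.98, 0.05, -0.47, 2.02, -0.59, 0.68, 0.04]
knob 0.5 [0.89, 0.24, -0.48, 2.0, -0.53, 0.48, -0.5] [0.97, 0.05, -0.46, 2.02, -0.59, 0.68, -0.46]
knob 1.05 [0.82, 0.23, -0.41, 2.0, -0.57, 0.49, -1.02] [0.91, 0.04, -0.4, 2.02, -0.6, 0.68, -1.0]
knob 1.15 [0.81, 0.23, -0.4, 2.0, -0.57, 0.49, -1.12] [0.9, 0.04, -0.39, 2.03, -0.6, 0.68, -1.1]
```

```bash
python3 - <<'E'
from h import *
z=np.load("side.npz");p,d=z["p"],z["d"]
W=cloud("side",d)
cv2.imwrite("pics/grip.png",cv2.resize(p[0:110,400:560],None,fx=5,fy=5,interpolation=2)[:,:,::-1])
s=env.state();R=np.array(s["orientation"]);t=np.array(s["tcp_pos"])
q=(W[:110,400:560].reshape(-1,3)-t)@R
q=q[(np.linalg.norm(q,axis=1)<450)]
for a in range(-380,20,20):
    m=q[(q[:,0]>=a)&(q[:,0]<a+20)]
    if len(m)>3: print(a,len(m),m[:,1].min().round(),m[:,1].max().round(),m[:,2].min().round(),m[:,2].max().round())
E
```

```text
-300 149 -31.0 47.0 -46.0 24.0
-280 205 -32.0 41.0 -45.0 17.0
-260 221 -32.0 42.0 -48.0 23.0
-240 178 -32.0 44.0 -48.0 18.0
-220 198 -35.0 39.0 -56.0 12.0
-200 187 -34.0 38.0 -57.0 10.0
-180 179 -26.0 27.0 -56.0 18.0
-160 298 -38.0 38.0 -103.0 85.0
-140 326 -39.0 40.0 -104.0 88.0
-120 282 -40.0 39.0 -93.0 86.0
-100 101 -14.0 12.0 -76.0 67.0
-80 95 -13.0 12.0 -65.0 52.0
-60 91 -13.0 12.0 -58.0 52.0
-40 30 -13.0 9.0 -58.0 54.0
0 414 -320.0 6.0 240.0 444.0
```

View pics/grip.png

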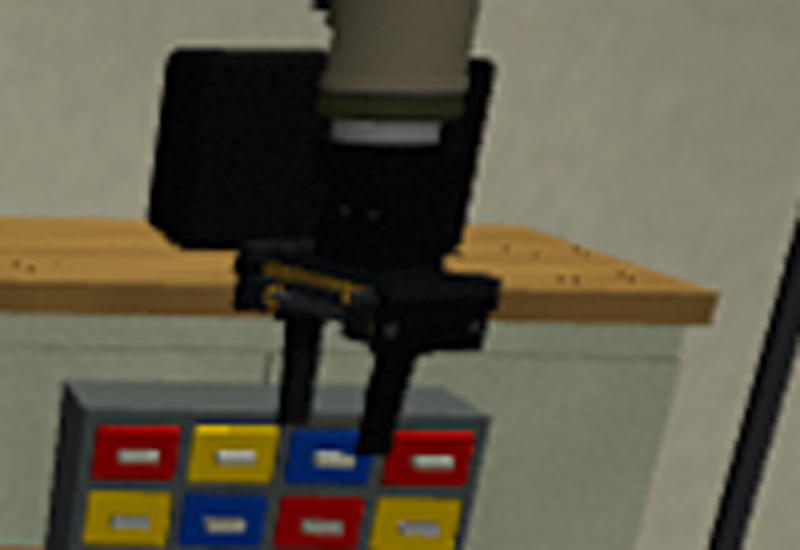

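```bash
python3 - <<'E'
from h import *
f=lambda q:None if q is None else np.round(q,2).tolist()
for s in(1,-1):
  for e in(58,62,66,70):
    e=np.radians(e)
    R=ori(e,JY,s);g=j2w([-60,0,48]);R2=ori(e,YAW,s)
    L=[env.solve_ik(tcp(g,R)-80*R[:,0],R),env.solve_ik(tcp(g,R),R),env.solve_ik(tcp(g,R)+[0,0,60],R)]+[env.solve_ik(tcp(f2w([x-60,0,48]),R2)+[0,0,dz],R2) for x,dz in((-118,60),(-118,0),(-60,0),(0,0))]
    print(s,np.degrees(e));[print("  ",f(q)) for q in L]
E
```

```text
1 58.00000000000001
   [0.3, -0.33, -0.95, 2.35, 0.09, 0.51, 0.89]
   [0.38, 0.05, -1.08, 2.33, 0.88, 0.46, 0.22]
   [0.35, -0.16, -0.98, 2.29, 0.36, 0.49, 0.71]
   [0.17, -0.16, -0.04, 2.34, -0.39, 0.45, 2.19]
   [-0.11, -0.05, 0.24, 2.41, -0.55, 0.29, 2.37]
   [1.12, 0.22, -1.07, 2.23, 0.14, 0.27, 1.73]
   [0.75, 0.28, -0.75, 2.11, 0.22, 0.28, 1.63]
1 62.0
   [-0.0, -0.22, -0.66, 2.3, 0.24, 0.62, 0.79]
   [0.76, 0.23, -1.46, 2.27, 0.94, 0.62, 0.26]
   [0.6, -0.15, -1.18, 2.23, 0.19, 0.55, 0.9]
   [0.35, -0.12, -0.23, 2.28, -0.33, 0.53, 2.11]
   [0.31, -0.01, -0.2, 2.33, -0.38, 0.37, 2.19]
   [0.78, 0.16, -0.74, 2.19, -0.03, 0.36, 1.85]
   [0.69, 0.29, -0.71, 2.05, 0.22, 0.39, 1.61]
1 66.0
   [0.36, -0.2, -0.95, 2.22, 0.07, 0.67, 0.99]
   [0.41, 0.11, -1.06, 2.23, 0.6, 0.58, 0.55]
   [0.97, -0.22, -1.46, 2.17, -0.07, 0.62, 1.17]
   [0.49, -0.08, -0.39, 2.21, -0.25, 0.61, 2.03]
   [0.53, 0.03, -0.44, 2.26, -0.22, 0.46, 2.03]
   [0.71, 0.18, -0.68, 2.13, 0.04, 0.46, 1.77]
   [0.69, 0.33, -0.74, 1.99, 0.29, 0.51, 1.55]
1 70.0
   [0.91, -0.33, -1.34, 2.15, -0.28, 0.76, 1.34]
   [0.69, 0
[... 895 characters left out ...]
-1.47]
-1 66.0
   [0.63, -0.29, -1.16, 2.22, -0.12, 0.67, -1.98]
   [-0.98, 0.01, 0.33, 2.29, 0.44, 0.53, -2.49]
   [0.99, -0.24, -1.46, 2.17, -0.11, 0.62, -1.94]
   [0.89, -0.08, -0.75, 2.2, -0.3, 0.62, -1.06]
   [0.81, 0.05, -0.72, 2.25, -0.18, 0.45, -1.14]
   [0.71, 0.18, -0.69, 2.13, 0.05, 0.46, -1.37]
   [0.64, 0.31, -0.68, 1.99, 0.24, 0.5, -1.55]
-1 70.0
   [0.91, -0.34, -1.34, 2.15, -0.28, 0.76, -1.79]
   [-0.94, 0.04, 0.33, 2.23, 0.29, 0.59, -2.33]
   [0.52, 0.0, -1.1, 2.12, 0.25, 0.73, -2.24]
   [0.86, -0.03, -0.76, 2.14, -0.18, 0.69, -1.18]
   [0.8, 0.09, -0.73, 2.19, -0.06, 0.54, -1.27]
   [0.71, 0.22, -0.72, 2.07, 0.14, 0.56, -1.46]
   [0.62, 0.35, -0.69, 1.93, 0.27, 0.61, -1.59]
```

```bash
cat >> h.py <<'E'
E65=np.radians(65)
def st(tag=""):
    s=env.state();print(tag,"t",round(s["time_s"],2),"tcp",np.round(s["tcp_pos"],1),"F",np.round(s["force"],1),"T",np.round(s["ft_torque"],2),"gap",round(s["finger_gap"],1));return s
def snap(n):
    for c in("top","side"):
        p,d=env.read_camera(c);np.savez(f"{c}.npz",p=p,d=d);cv2.imwrite(f"pics/{n}_{c}.png",p[:,:,::-1])
E
python3 - <<'E'
from h import *
R=ori(E65,JY,1);T=tcp(j2w([-62,0,52]),R)
print(T,[None if q is None else np.round(q,2) for q in(env.solve_ik([430,60,260],R),env.solve_ik(T-70*R[:,0],R),env.solve_ik(T,R))])
env.move_ptp([430,60,260],R);st("wp")
env.move_ptp(T-70*R[:,0],R);st("pre")
print(np.round(env.solve_ik(T,R),2))
env.servo_line(T,velocity=70);st("at")
snap("g1")
E
```

```text
[483.17336591 202.10180493  34.78015205] [None, array([ 0.22, -0.18, -0.84,  2.25,  0.15,  0.65,  0.91]), array([ 0.41,  0.08, -1.07,  2.24,  0.59,  0.56,  0.55])]Traceback (most recent call last):
  File "<stdin>", line 4, in <module>
cell.PlanningError: the arm cannot take that pose within its joint ranges
```

```bash
python3 - <<'E'
import cv2
a=cv2.imread("pics/g1_top.png")[150:330,150:400];b=cv2.imread("pics/g1_side.png")[200:380,280:530]
cv2.imwrite("pics/g1.png",cv2.resize(cv2.vconcat([a,b]),None,fx=1.6*1,fy=1.6,interpolation=2))
E
```

```text
[ WARN:0@0.021] global loadsave.cpp:275 findDecoder imread_('pics/g1_top.png'): can't open/read file: check file path/integrity
Traceback (most recent call last):
TypeError: 'NoneType' object is not subscriptable
```

```bash
python3 - <<'E'
from h import *
R=ori(E65,JY,1);T=tcp(j2w([-62,0,52]),R)
for P in([480,60,260],[500,0,280],[520,60,250],[480,60,200],[500,-100,260]):
  for e in (65,80):
    print(P,e,env.solve_ik(P,ori(np.radians(e),JY,1)))
E
```

```text
[480, 60, 260] 65 [ 0.53089804 -0.42038416 -0.59748179  2.0587069  -0.2741692   1.00579487
  1.66592734]
[480, 60, 260] 80 [ 0.73376891 -0.17722678 -0.84488195  1.81951013 -0.13136814  1.26704357
  1.55943533]
[500, 0, 280] 65 [ 0.53569112 -0.35470065 -0.47719377  1.99870092 -0.24783972  1.03346084
  1.77587204]
[500, 0, 280] 80 [ 0.72248965 -0.1202896  -0.73264138  1.75414796 -0.09437867  1.30335086
  1.64930767]
[520, 60, 250] 65 [ 0.57284859 -0.30590155 -0.66529783  2.00421587 -0.21178828  0.94835918
  1.62070986]
[520, 60, 250] 80 [ 0.7471268  -0.03921017 -0.92383667  1.7532845  -0.01402126  1.23833601
  1.47020546]
[480, 60, 200] 65 [ 0.51459945 -0.38305052 -0.62761077  2.16143171 -0.26248774  0.86693424
  1.6457965 ]
[480, 60, 200] 80 [ 0.73436971 -0.13933142 -0.87950361  1.91995637 -0.10385421  1.13792632
  1.53155708]
[500, -100, 260] 65 [ 0.56321845 -0.2868046  -0.29759865  2.01208009 -0.26476975  1.00174142
  2.00325578]
[500, -100, 260] 80 [ 0.7675236  -0.07593236 -0.58920063  1.77074602 -0.08947388  1.26569382
  1.84161887]
```

```bash
python3 - <<'E'
from h import *
R=ori(E65,JY,1);T=tcp(j2w([-62,0,52]),R)
env.move_ptp([480,60,260],R);st("wp")
env.move_ptp(T-70*R[:,0],R);st("pre")
print(np.round(env.solve_ik(T,R),2))
env.servo_line(T,velocity=70);st("at")
snap("g1")
E
python3 - <<'E'
import cv2
a=cv2.imread("pics/g1_top.png")[150:330,150:400];b=cv2.imread("pics/g1_side.png")[200:380,280:530]
cv2.imwrite("pics/g1.png",cv2.resize(cv2.vconcat([a,b]),None,fx=1.6*1,fy=1.6,interpolation=2))
E
```

```text
wp t 3.79 tcp [480.2  59.5 260. ] F [ 0.1 -0.7  0.1] T [ 0.03  0.38 -0.02] gap 86.7
pre t 4.66 tcp [454.6 199.2  99.1] F [-0.   0.4 -0.4] T [0.12 0.38 0.02] gap 86.9
[ 0.7   0.18 -1.37  2.24  0.75  0.62  0.44]Traceback (most recent call last):
  File "<stdin>", line 6, in <module>
cell.PlanningError: the arm cannot follow that straight line within its joint ranges
[ WARN:0@0.025] global loadsave.cpp:275 findDecoder imread_('pics/g1_top.png'): can't open/read file: check file path/integrity
Traceback (most recent call last):
TypeError: 'NoneType' object is not subscriptable
```

```bash
python3 - <<'E'
from h import *
R=ori(E65,JY,1);T=tcp(j2w([-62,0,52]),R)
print(np.round(env.state()["joint_pos"],2))
for k in(60,50,40,30,20,10,0): print(k,np.round(env.solve_ik(T-k*R[:,0],R),2))
E
```

```text
[ 0.67 -0.31 -1.19  2.23 -0.15  0.63  1.18]
60 [ 0.72 -0.28 -1.25  2.24 -0.11  0.61  1.16]
50 [ 0.78 -0.25 -1.31  2.24 -0.07  0.58  1.12]
40 [ 0.85 -0.22 -1.39  2.24 -0.02  0.56  1.08]
30 [ 0.9  -0.14 -1.47  2.24  0.13  0.54  0.95]
20 [ 0.24 -0.01 -0.88  2.25  0.42  0.57  0.68]
10 [ 0.78  0.13 -1.45  2.24  0.66  0.61  0.51]
0 [ 0.7   0.18 -1.37  2.24  0.75  0.62  0.44]
```

```bash
cat > g1.py <<'E'
import cv2
a=cv2.imread("pics/g1_top.png")[150:330,150:400];b=cv2.imread("pics/g1_side.png")[200:380,280:530]
cv2.imwrite("pics/g1.png",cv2.resize(cv2.vconcat([a,b]),None,fx=1.6*1,fy=1.6,interpolation=2))
E
python3 - <<'E'
from h import *
R=ori(E65,JY,1);T=tcp(j2w([-62,0,52]),R)
env.move_j([0.22,-0.18,-0.84,2.25,0.15,0.65,0.91]);st()
for k in(50,30,20,10,0): print(k,np.round(env.solve_ik(T-k*R[:,0],R),2))
try: env.servo_line(T,R,velocity=60);st("at")
except env.PlanningError as x: print(x)
snap("g1")
E
python3 g1.py
```

```text
t 5.32 tcp [451.3 199.4  95.6] F [ 1.  -0.5  0.5] T [ 0.09  0.3  -0.  ] gap 86.8
50 [ 0.25 -0.12 -0.88  2.25  0.24  0.61  0.83]
30 [ 0.28 -0.05 -0.92  2.25  0.36  0.58  0.74]
20 [ 0.29 -0.01 -0.93  2.25  0.42  0.57  0.68]
10 [ 0.3   0.03 -0.95  2.25  0.49  0.56  0.62]
0 [ 0.3   0.07 -0.95  2.25  0.56  0.55  0.57]
at t 6.61 tcp [483.2 202.1  35. ] F [-0.3  0.1 -0.1] T [0.06 0.42 0.  ] gap 86.9
```

View pics/g1.png

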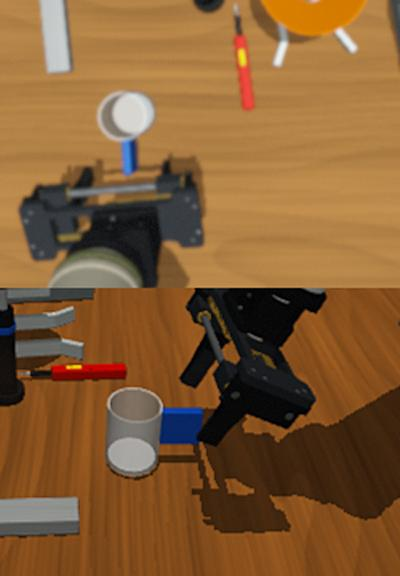

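```bash
python3 - <<'E'
from h import *
env.gripper_to(6);st("grip")
snap("g1")
E
python3 g1.py
```

```text
grip t 8.01 tcp [483.2 202.1  34.8] F [-1.1  0.3 -0.8] T [0.09 0.43 0.02] gap 8.7
```

View pics/g1.png

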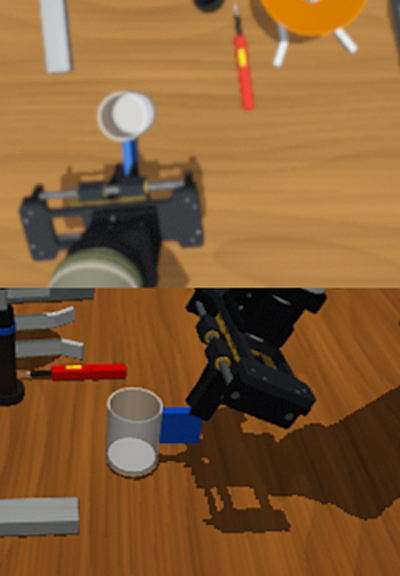

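```bash
python3 - <<'E'
from h import *
p=np.load("side.npz")["p"];R=ori(E65,JY,1);s=env.state()
m=env.camera_model("side");K=np.array(m["camera_matrix"]);T=np.linalg.inv(m["world_from_camera"])
t=np.array(s["tcp_pos"])
P=[t,t-19*R[:,0],j2w([-74,5,67.5]),j2w([-74,5,22.5]),j2w([-29,5,67.5]),j2w([-29,5,22.5]),t+13*R[:,2]]
x0,y0=340,250
im=cv2.resize(p[y0:y0+80,x0:x0+110,::-1],None,fx=7,fy=7,interpolation=2)
for w in P:
    q=K@(T[:3,:3]@w+T[:3,3]);u,v=q[:2]/q[2];cv2.circle(im,(int((u-x0+.5)*7),int((v-y0+.5)*7)),3,(0,255,255),-1)
cv2.imwrite("pics/g1z.png",im)
E
```

```text
(no output)
```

View pics/g1z.png

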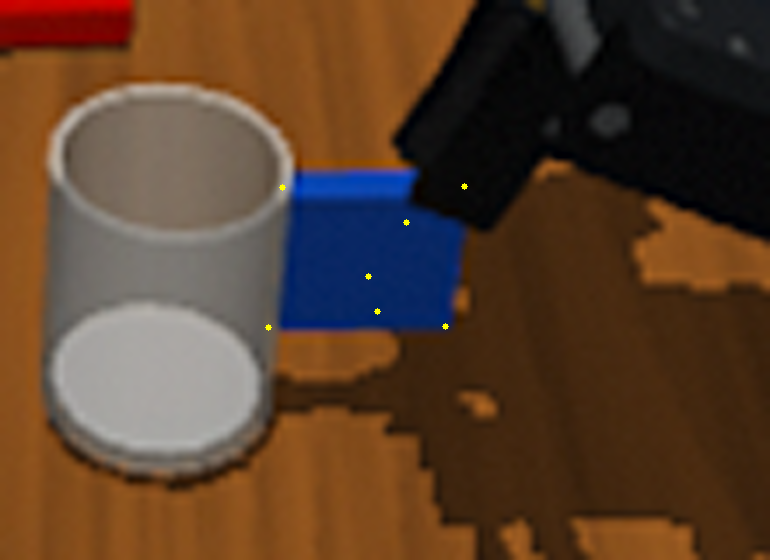

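```bash
python3 - <<'E'
from h import *
s=env.state();R=np.array(s["orientation"]);t=np.array(s["tcp_pos"]);print(np.round(R-ori(E65,JY,1),3).max())
for c in("side","top"):
    z=np.load(c+".npz");W=cloud(c,z["d"]);V=z["p"].max(-1)
    q=(W.reshape(-1,3)-t)@R;k=(np.linalg.norm(q,axis=1)<140)&(V.reshape(-1)<60)&(W.reshape(-1,3)[:,2]>12)&(q[:,0]<15)
    q=q[k];print(c)
    for a in range(-100,20,8):
        m=q[(q[:,0]>=a)&(q[:,0]<a+8)&(abs(q[:,1])<60)]
        if len(m)>1: print(a,len(m),np.round(m[:,1:].min(0)),np.round(m[:,1:].max(0)))
E
```

```text
0.0
side
-100 13 [-11.  11.] [-7. 24.]
-92 36 [-11. -15.] [-0. 24.]
-84 79 [-11. -16.] [ 3. 22.]
-76 74 [-11. -14.] [ 3. 20.]
-68 74 [-11. -12.] [10. 18.]
-60 76 [-11. -11.] [11. 18.]
-52 83 [-11. -13.] [12. 17.]
-44 81 [-12.  -9.] [13. 17.]
-36 19 [-10. -11.] [10. 15.]
top
-100 4 [-7.  7.] [-0.  8.]
-92 2 [2. 7.] [2. 8.]
-84 17 [-11.   3.] [ 7. 15.]
-76 18 [-11.   3.] [-7. 15.]
-68 19 [-11. -17.] [-4. 12.]
-60 18 [-11. -14.] [-1.  9.]
-52 24 [-11. -15.] [ 3. 10.]
-44 8 [-11. -14.] [2. 8.]
```

```bash
python3 - <<'E'
from h import *
t=np.array(env.state()["tcp_pos"])
env.servo_line(t+[0,0,12],velocity=40);st("lift")
snap("g2")
p=np.load("side.npz")["p"];x0,y0=340,240
cv2.imwrite("pics/g2z.png",cv2.resize(p[y0:y0+80,x0:x0+110,::-1],None,fx=7,fy=7,interpolation=2))
E
```

```text
lift t 8.56 tcp [483.2 201.9  46.8] F [ 0.2  0.2 -0.7] T [0.04 0.51 0.01] gap 8.5
```

View pics/g2z.png

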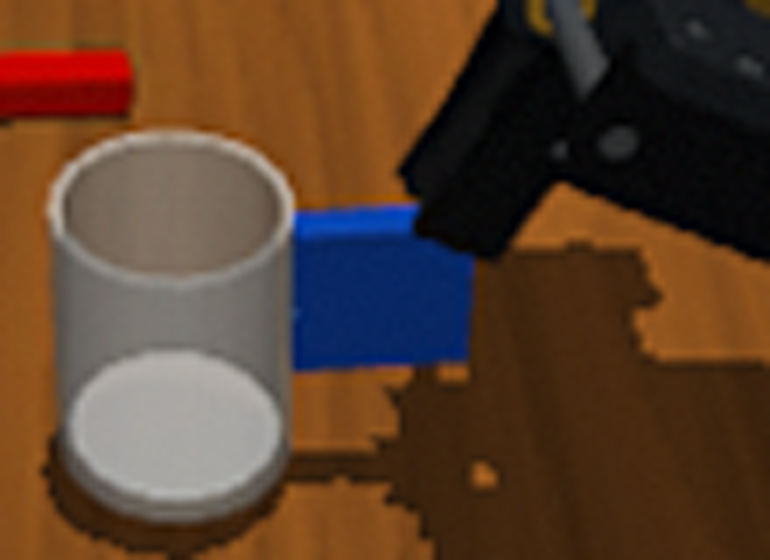

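```bash
python3 - <<'E'
from h import *
s=env.state();R=np.array(s["orientation"]);t=np.array(s["tcp_pos"])
for c in("side","top"):
    z=np.load(c+".npz");W=cloud(c,z["d"]);V=z["p"].max(-1)
    q=(W.reshape(-1,3)-t)@R;k=(V.reshape(-1)<60)&(abs(q[:,1])<13)&(abs(q[:,2])<25)&(q[:,0]>-80)&(q[:,0]<10)
    q=q[k];q=q[np.argsort(-q[:,0])];print(c,np.round(q[:12]).tolist())
E
```

```text
side [[-29.0, 5.0, 6.0], [-29.0, 11.0, 6.0], [-29.0, -6.0, 6.0], [-30.0, -1.0, 8.0], [-31.0, -7.0, 4.0], [-33.0, -8.0, -4.0], [-34.0, 8.0, 13.0], [-35.0, -10.0, 12.0], [-35.0, -9.0, 14.0], [-35.0, 0.0, 15.0], [-35.0, -8.0, -7.0], [-35.0, -5.0, -3.0]]
top [[-40.0, -9.0, 6.0], [-40.0, -10.0, 7.0], [-42.0, -10.0, 9.0], [-42.0, -11.0, -14.0], [-42.0, 3.0, -14.0], [-43.0, 0.0, -14.0], [-43.0, -9.0, 5.0], [-44.0, -9.0, 7.0], [-44.0, -9.0, -14.0], [-44.0, -10.0, -11.0], [-45.0, -10.0, -13.0], [-46.0, -11.0, 8.0]]
```

```bash
python3 - <<'E'
from h import *
s=env.state();t=np.array(s["tcp_pos"]);R=ori(E65,JY,1)
env.servo_line([483.2,202.1,34.8],R,velocity=30)
env.gripper_to(36);st("open")
T=np.array([483.17,202.1,34.78])+28*R[:,0]
q=env.solve_ik(T,R);print(None if q is None else np.round(q,2))
try: env.servo_line(T,R,velocity=60);st("adv")
except env.PlanningError as x: print(x)
snap("g3")
p=np.load("side.npz")["p"];x0,y0=340,240
cv2.imwrite("pics/g3z.png",cv2.resize(p[y0:y0+80,x0:x0+110,::-1],None,fx=7,fy=7,interpolation=2))
E
```

```text
open t 9.98 tcp [483.2 202.1  34.8] F [ 0.2 -0.7  0.8] T [0.08 0.33 0.07] gap 36.2
[ 0.23  0.16 -0.89  2.24  0.74  0.53  0.42]
adv t 10.6 tcp [494.9 203.2   9.5] F [-0.2  0.2  0.5] T [0.08 0.42 0.06] gap 36.0
```

View pics/g3z.png

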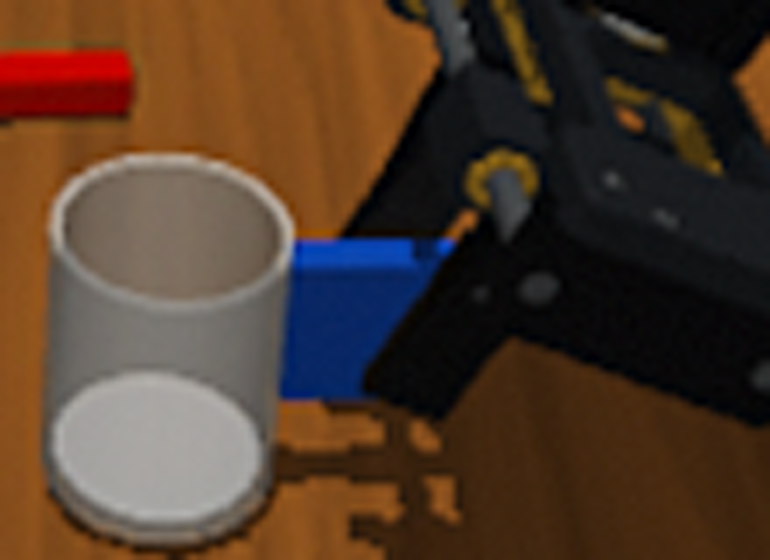

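```bash
cat >> h.py <<'E'
REL=Rz(-JY)@(np.array([483.17,202.1,34.78])+28*ori(E65,JY,1)[:,0]-JC);REL[1]=0
RF=ori(E65,YAW,1)
def jarT(x,y=0,z=0): return f2w(REL+[x,y,z])
E
python3 - <<'E'
from h import *
env.gripper_to(6);st("grip")
t=np.array(env.state()["tcp_pos"])
env.servo_line(t+[0,0,50],velocity=90);st("lift")
snap("g4")
print(REL)
for a in((-118,0,50),(-118,0,0),(-60,0,0),(0,0,0)):
    q=env.solve_ik(jarT(*a),RF);print(a,None if q is None else np.round(q,2))
p=np.load("side.npz")["p"];x0,y0=340,210
cv2.imwrite("pics/g4z.png",cv2.resize(p[y0:y0+100,x0:x0+130,::-1],None,fx=6,fy=6,interpolation=2))
E
```

```text
grip t 11.3 tcp [495.  203.    9.5] F [-1.3 -0.1  2.2] T [-0.04  0.42 -0.07] gap 10.0
lift t 12.01 tcp [494.8 202.6  59. ] F [-0.3 -0.1 -1.2] T [ 0.04  0.5  -0.02] gap 10.0
[-42.14043346   0.           9.40338196]
(-118, 0, 50) [ 0.45 -0.02 -0.35  2.24 -0.25  0.51  2.03]
(-118, 0, 0) [ 0.5   0.09 -0.42  2.27 -0.21  0.37  2.02]
(-60, 0, 0) [ 0.65  0.23 -0.64  2.14  0.1   0.39  1.73]
(0, 0, 0) [ 0.63  0.36 -0.67  2.    0.32  0.44  1.52]
```

View pics/g4z.png

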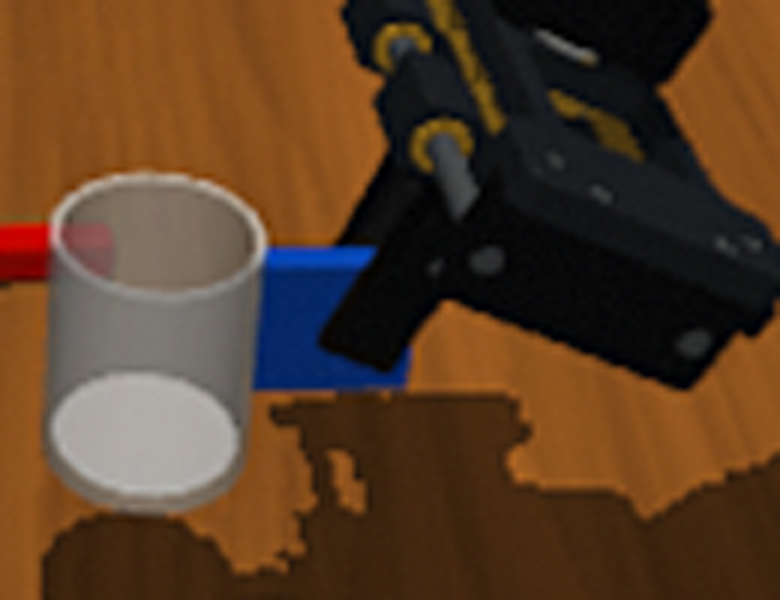

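```bash
python3 - <<'E'
from h import *
try: env.servo_line(jarT(-118,0,50),RF,velocity=130);st("line")
except env.PlanningError as x:
    print(x); env.move_ptp(jarT(-118,0,50),RF);st("ptp")
print(np.round(env.state()["joint_pos"],2))
env.servo_line(jarT(-118,0,10),RF,velocity=80);st("low")
snap("i1")
a=cv2.imread("pics/i1_top.png")[80:260,220:470];b=cv2.imread("pics/i1_side.png")[120:300,220:470]
cv2.imwrite("pics/i1.png",cv2.resize(cv2.vconcat([a,b]),None,fx=1.65,fy=1.65,interpolation=2))
E
```

```text
line t 14.22 tcp [529.6 -48.7  59.4] F [ 0.2  0.4 -1. ] T [-0.01  0.45  0.01] gap 9.8
[ 0.59 -0.01 -0.5   2.23 -0.25  0.51  2.04]
low t 14.87 tcp [529.8 -49.   19.6] F [-0.   0.7 -0.3] T [-0.01  0.48 -0.02] gap 10.0
```

View pics/i1.png

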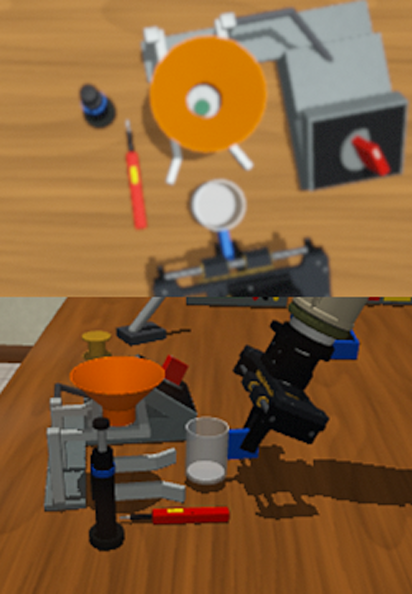

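```bash
cat > ov.py <<'E'
from h import *
import sys
def ov(name,jx,jz,y=0):
    out=[]
    for c in("top","side"):
        p=np.load(c+".npz")["p"][:,:,::-1];m=env.camera_model(c);K=np.array(m["camera_matrix"]);T=np.linalg.inv(m["world_from_camera"])
        pts=[f2w([jx+30*np.cos(t),y+30*np.sin(t),75+jz]) for t in np.linspace(0,6.28,40)]
        pts+=[f2w([jx+30*np.cos(t),y+30*np.sin(t),jz]) for t in np.linspace(0,6.28,40)]
        for s in(1,-1): pts+=[f2w([-82+k*30,s*(48-16*k),22]) for k in np.linspace(0,1,20)]+[f2w([-52+k*84,s*32,22]) for k in np.linspace(0,1,30)]
        pts+=[f2w((62*np.cos(t),62*np.sin(t),170)) for t in np.linspace(0,6.28,50)]
        w=np.array(pts);q=(w@T[:3,:3].T+T[:3,3])@K.T;q=q[:,:2]/q[:,2:]
        x0,y0=(250,150) if c=="side" else (280,95)
        im=cv2.resize(p[y0:y0+100,x0:x0+130],None,fx=5,fy=5,interpolation=2)
        for u,v in q: cv2.circle(im,(int((u-x0+.5)*5),int((v-y0+.5)*5)),1,(0,255,255),-1)
        cv2.imwrite(f"pics/{name}_{c}_ov.png",im[:500])
E
python3 -c "
from ov import *
ov('i1',-118,10)"
```

```text
(no output)
```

View pics/i1_top_ov.png

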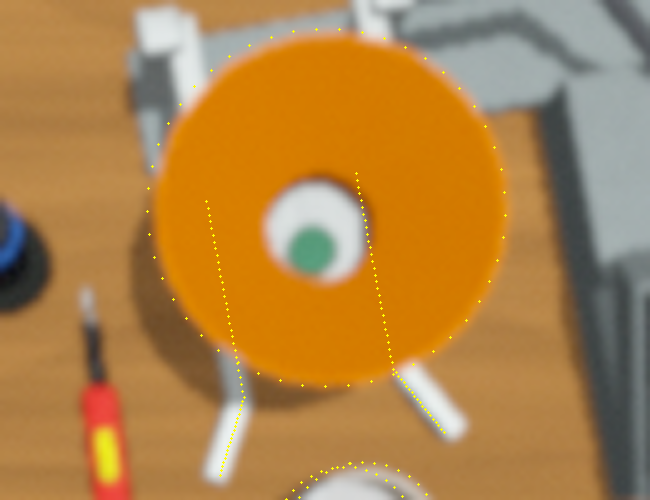

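View pics/i1_side_ov.png

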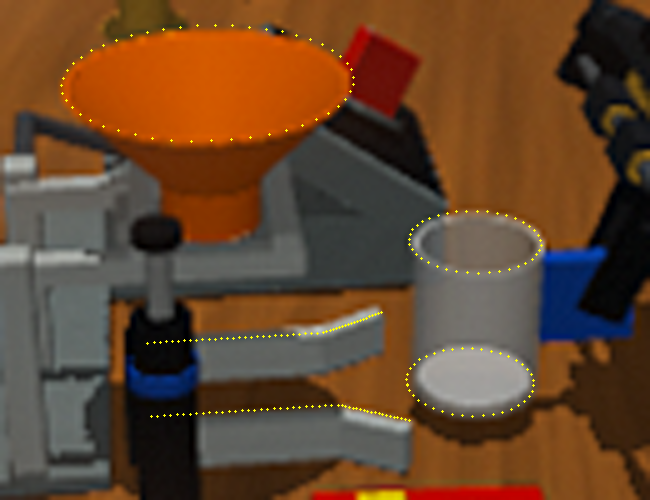

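```bash
cat > slide.py <<'E'
from h import *
U=Rz(YAW)
y=0
env.servo_line(jarT(-118,0,0.3),RF,velocity=40);s=st("down")
f0=U.T@np.array(s["force"])
for x,v in((-90,60),(-70,40),(-55,30),(-45,30),(-35,30),(-25,30),(-15,30),(-8,20)):
    env.servo_line(jarT(x,y,0.3),RF,velocity=v)
    s=env.state();f=U.T@np.array(s["force"])-f0
    print(x,round(y,1),"t",round(s["time_s"],2),"Ff",np.round(f,1),"Tz",np.round(s["ft_torque"],2))
    if f[0]<-15 or abs(f[1])>15: print("stop");break
    if abs(f[1])>2: y+=np.sign(f[1])*min(1.0,abs(f[1])*.15)
print("y",y)
snap("i2")
E
python3 slide.py;python3 -c "
from ov import *
ov('i2',-8,0)"
```

```text
down t 15.36 tcp [529.6 -49.1   9.4] F [ 0.1 -0.9 -0.1] T [-0.04  0.37  0.03] gap 9.8
-90 0 t 15.97 Ff [0.2 0.8 0.2] Tz [-0.05  0.38 -0.02]
-70 0 t 16.62 Ff [ 0.4  1.2 -0.5] Tz [0.   0.46 0.02]
-55 0 t 17.27 Ff [-0.2  1.4 -0.7] Tz [ 0.02  0.43 -0.01]
-45 0 t 17.76 Ff [-0.1  1.3 -0.3] Tz [-0.05  0.43 -0.13]
-35 0 t 18.24 Ff [-0.4  0.4  0.5] Tz [ 0.06  0.39 -0.  ]
-25 0 t 18.73 Ff [-0.9  0.7 -0.6] Tz [ 0.01  0.45 -0.03]
-15 0 t 19.21 Ff [-0.3  1.  -1. ] Tz [-0.06  0.46  0.04]
-8 0 t 19.71 Ff [ 0.1  0.1 -0.3] Tz [ 0.01  0.49 -0.02]
y 0
```

View pics/i2_side_ov.png

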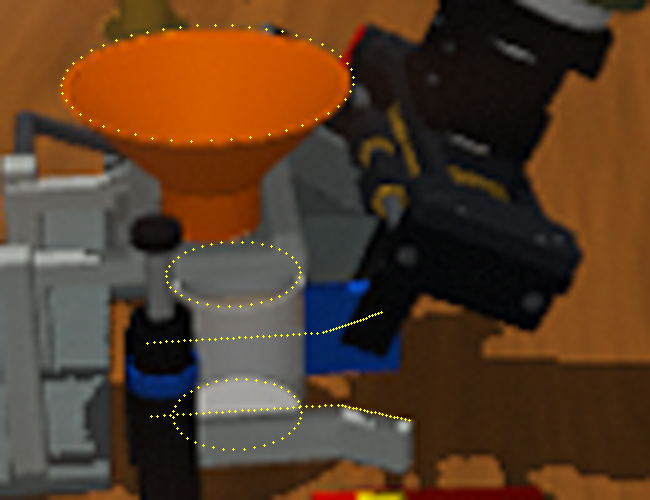

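View pics/i2_top.png

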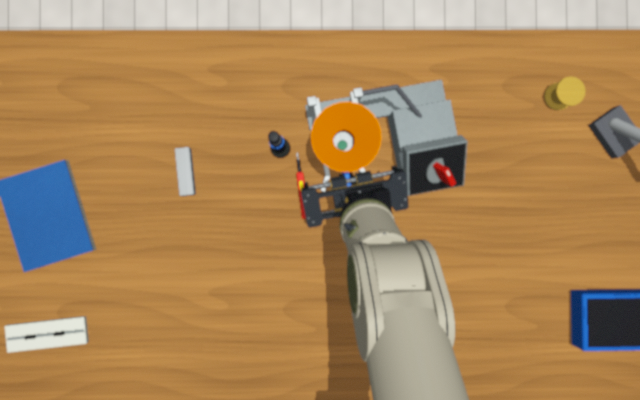

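```bash
python3 - <<'E'
from h import *
U=Rz(YAW);x=-8
b=[]
for _ in range(4): b.append(U.T@np.array(env.state()["force"])); env.hold(.02)
f0=np.mean(b,0)
while x<10:
    x+=1.5
    env.servo_line(jarT(x,0,0.3),RF,velocity=20)
    f=U.T@np.array(env.state()["force"])-f0
    print(x,np.round(f,1))
    if f[0]<-7: 
        env.hold(.1); f=U.T@np.array(env.state()["force"])-f0; print("contact",np.round(f,1))
        if f[0]<-5: break
s=st();print("tcp feeder",U.T@(np.array(s["tcp_pos"])-O)-REL)
snap("i3")
from ov import ov
ov('i3',0,0)
E
```

```text
-6.5 [-0.5  1.2  0.1]
-5.0 [-0.7 -0.5  0.9]
-3.5 [ 0.1 -1.4  0.9]
-2.0 [-0.1 -0.1 -0.1]
-0.5 [ 0.6  0.2 -0.2]
1.0 [-0.2 -0.2  1.4]
2.5 [-0.4 -1.2  0.7]
4.0 [-4.8 -1.   4.4]
5.5 [-19.    1.9  17.4]
contact [-20.1   2.4  16.8]
 t 22.23 tcp [649.3 -27.5   9.3] F [-20.2  -0.9  15.8] T [-0.    2.53  0.23] gap 9.9
tcp feeder [ 3.60107729 -0.10741685 -0.073882  ]
```

View pics/i3_side_ov.png

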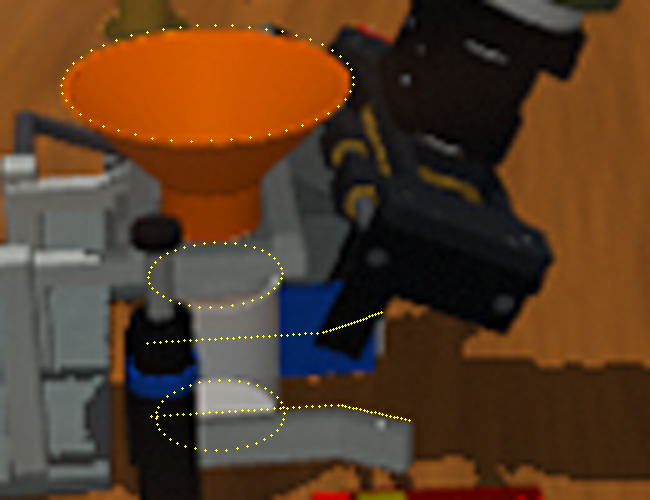

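```bash
python3 - <<'E'
from h import *
env.servo_line(jarT(4.2,0,0.3),RF,velocity=15);st("relax")
env.gripper_to(24);st("open")
snap("i4")
from ov import ov
ov('i4',0,0)
E
```

```text
relax t 22.57 tcp [649.2 -27.5   9.4] F [-7.6 -0.8  5.7] T [-0.11  1.39  0.06] gap 9.6
open t 23.17 tcp [649.9 -27.3   9.7] F [-0.6  0.7  0.8] T [0.02 0.35 0.01] gap 23.9
```

View pics/i4_side_ov.png

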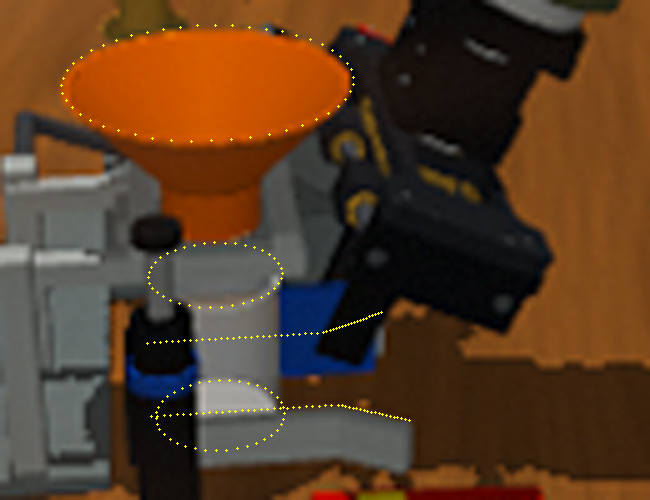

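```bash
cat >> h.py <<'E'
O=O+Rz(YAW)@np.array([3.,0,0]) if True else O
KG=f2w([-102,-175,100])
def kT(back,th,off=47):
    R=knobR(th,-1);return KG+(off-back)*R[:,0],R
E
python3 - <<'E'
from h import *
t=np.array(env.state()["tcp_pos"]);U=Rz(YAW)
env.servo_line(t+U@[-75,0,0],RF,velocity=100);st("back")
t=np.array(env.state()["tcp_pos"])
env.servo_line(t+U@[0,0,190],RF,velocity=200);st("up")
env.gripper_to(70)
for b,th in((130,0),(70,0),(0,0),(0,.5),(0,1.05),(0,1.15),(-3,0)):
    q=env.solve_ik(*kT(b,th));print(b,th,None if q is None else np.round(q,2))
print(np.round(env.state()["joint_pos"],2))
snap("k0")
from ov import ov
ov('k0',0,0)
E
```

```text
back t 24.17 tcp [576.8 -40.6  10.1] F [0.8 0.4 0. ] T [0.02 0.36 0.07] gap 23.9
up t 25.27 tcp [576.2 -40.4 198.7] F [-0.1  0.9  0.2] T [0.02 0.36 0.  ] gap 23.8
130 0 [ 0.81  0.02 -0.29  2.02 -0.6   0.7   0.05]
70 0 [ 0.74  0.13 -0.28  2.02 -0.61  0.58  0.05]
0 0 [ 0.67  0.28 -0.27  1.99 -0.64  0.45  0.08]
0 0.5 [ 0.63  0.27 -0.22  1.99 -0.67  0.45 -0.4 ]
0 1.05 [-0.4   0.4   0.95  2.04 -1.23  0.7  -0.55]
0 1.15 [-0.4   0.4   0.95  2.04 -1.23  0.7  -0.65]
-3 0 [ 0.67  0.28 -0.27  1.99 -0.64  0.44  0.08]
[ 0.56 -0.08 -0.47  1.97 -0.2   0.83  1.94]
```

View pics/k0_side_ov.png

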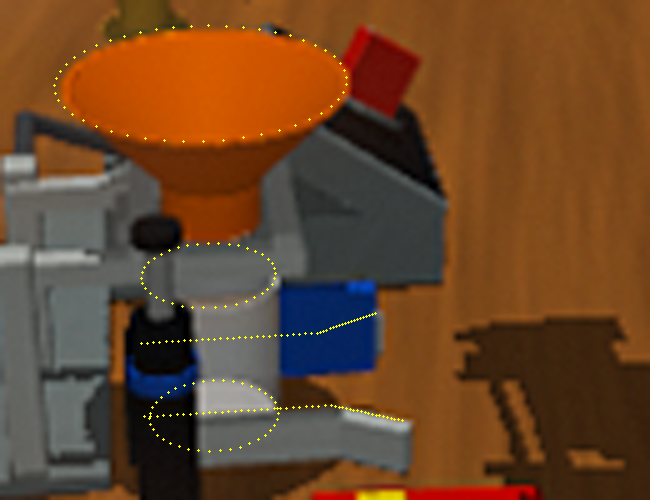

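View pics/k0_top.png

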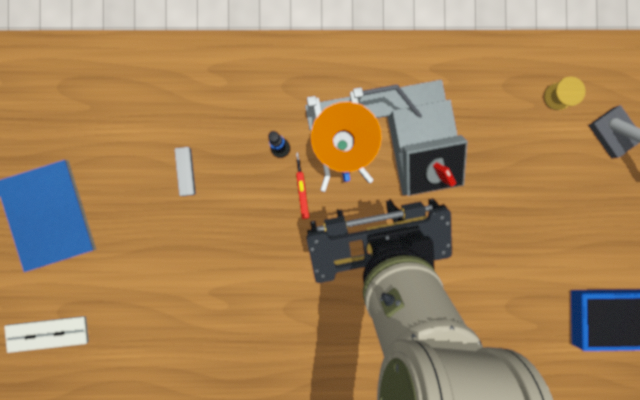

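```bash
python3 - <<'E'
from h import *
R=knobR(0,1);bar=R[:,1]*0
n=-R[:,0];z=R[:,2];bar=np.cross(z,n)  # bar dir
print(n,bar)
for c in("top","side"):
    d=np.load(c+".npz");W=cloud(c,d["d"]);hsv=cv2.cvtColor(d["p"],cv2.COLOR_RGB2HSV).astype(int)
    r=((hsv[...,0]<5)|(hsv[...,0]>175))&(hsv[...,1]>150)&(W[...,1]<-130)&(W[...,1]>-300)&(W[...,2]>60)
    q=W[r]-(KG-30*n);a=np.c_[q@bar,q@z,q@n]
    print(c,len(q),"bar",np.round(np.percentile(a[:,0],[2,50,98]),1),"thick",np.round(np.percentile(a[:,1],[2,50,98]),1),"h",np.round(np.percentile(a[:,2],[2,50,98]),1))
    t=a[a[:,2]>np.percentile(a[:,2],98)-6];print("top face",len(t),np.round(np.percentile(t,[3,50,97],axis=0),1).tolist())
    pf=np.polyfit(a[:,0],a[:,1],1);print("angle err deg",np.degrees(np.arctan(pf[0])))
E
```

```text
[-0.56433327 -0.10255674  0.81915204] [0.60857331 0.61878597 0.49673176]
top 244 bar [-27.8  -2.   17.2] thick [-19.6  -6.5   2.7] h [ 1.9 32.6 41.8]
top face 101 [[-27.3, -17.5, 36.2], [-8.3, -9.8, 38.9], [15.4, -4.7, 42.0]]
angle err deg -0.04520318753648273
side 162 bar [-22.2   1.9  18.7] thick [-11.    0.2  17.1] h [ 7.3 24.7 39.4]
top face 35 [[-19.8, -13.2, 33.9], [4.9, -3.9, 36.6], [17.0, -0.0, 39.8]]
angle err deg -9.06882808114419
```

```bash
cat > kov.py <<'E'
from h import *
def kov(name,shift=(0,0,0),th=0):
    R=knobR(th,1);n=-R[:,0];z=R[:,2];bar=np.cross(z,n);c0=KG-30*n+np.array(shift)
    ims=[]
    for c in("top","side"):
        p=np.load(c+".npz")["p"][:,:,::-1];m=env.camera_model(c);K=np.array(m["camera_matrix"]);T=np.linalg.inv(m["world_from_camera"])
        pts=[]
        for h in(5,41):
            C=[c0+h*n+a*22*bar+b*6*z for a,b in((1,1),(1,-1),(-1,-1),(-1,1))]
            for i in range(4): pts+=[C[i]+(C[(i+1)%4]-C[i])*k for k in np.linspace(0,1,30)]
        pts+=[c0+26*(np.cos(t)*bar+np.sin(t)*z)+5*n for t in np.linspace(0,6.28,60)]
        w=np.array(pts);q=(w@T[:3,:3].T+T[:3,3])@K.T;q=q[:,:2]/q[:,2:]
        x0,y0=(290,140) if c=="side" else (395,130)
        im=cv2.resize(p[y0:y0+65,x0:x0+80],None,fx=8,fy=8,interpolation=2)[:,:640]
        if c=="side": im=im[:300]
        else: im=im[50:520]
        dy=50 if c=="top" else 0
        for u,v in q: cv2.circle(im,(int((u-x0+.5)*8),int((v-y0+.5)*8)-dy),1,(0,255,255),-1)
        cv2.imwrite(f"pics/{name}_{c}.png",im)
E
python3 -c "
from kov import *
kov('kv')"
```

```text
(no output)
```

View pics/kv_top.png

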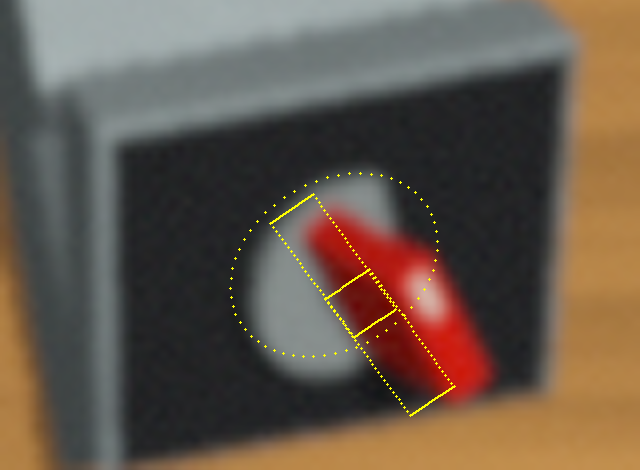

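View pics/kv_side.png

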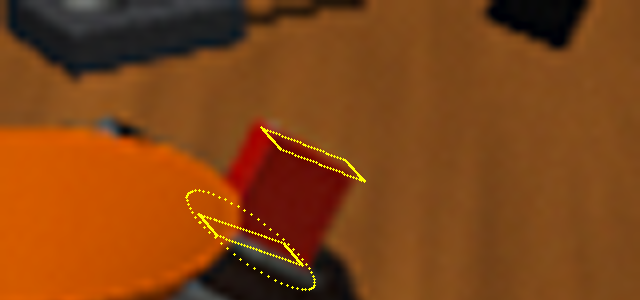

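```bash
python3 - <<'E'
from h import *
R=knobR(0,1);n=-R[:,0]
up=Rz(YAW)@np.array([np.cos(np.radians(35)),0,np.sin(np.radians(35))]);lf=np.cross(n,up)
c0=KG-30*n
for c in("top","side"):
    d=np.load(c+".npz");W=cloud(c,d["d"]);hsv=cv2.cvtColor(d["p"],cv2.COLOR_RGB2HSV).astype(int)
    q=W-c0;a=np.stack([q@up,q@lf,q@n],-1)
    near=(abs(a[...,0])<75)&(abs(a[...,1])<75)&(abs(a[...,2])<60)
    red=near&((hsv[...,0]<5)|(hsv[...,0]>175))&(hsv[...,1]>150)
    gray=near&(hsv[...,1]<60)&(hsv[...,2]>90)&(np.hypot(a[...,0],a[...,1])<40)
    dark=near&(hsv[...,2]<70)&~red
    for nm,m in(("red",red),("gray",gray),("dark",dark)):
        x=a[m];print(c,nm,len(x),np.round(np.percentile(x,[2,50,98],axis=0),1).tolist()) if len(x) else 0
    # orthographic panel-view
    im=np.zeros((150,150,3),np.uint8);hm=np.zeros((150,150),np.uint8)
    u=np.round(75-a[...,1]).astype(float);v=np.round(75-a[...,0])
    o=np.argsort(np.nan_to_num(a[...,2]).ravel())
    for i in o:
        if near.ravel()[i]:
            cv2.rectangle(im,(int(u.ravel()[i])-1,int(v.ravel()[i])-1),(int(u.ravel()[i])+1,int(v.ravel()[i])+1),d["p"].reshape(-1,3)[i][::-1].tolist(),-1)
            cv2.rectangle(hm,(int(u.ravel()[i])-1,int(v.ravel()[i])-1),(int(u.ravel()[i])+1,int(v.ravel()[i])+1),int(np.clip(a[...,2].ravel()[i]*5+20,0,255)),-1)
    o=cv2.hconcat([cv2.resize(im,None,fx=2.6,fy=2.6),cv2.cvtColor(cv2.resize(hm,None,fx=2.6,fy=2.6),8)])
    cv2.circle(o,(195,195),3,(0,255,255),-1);cv2.circle(o,(585,195),3,(0,255,255),-1)
    cv2.imwrite(f"pics/pv_{c}.png",o)
E
```

```text
top red 267 [[-45.9, -41.4, 0.1], [-0.6, -6.6, 30.2], [20.1, 5.9, 41.8]]
top gray 223 [[-32.7, -12.9, -48.0], [-1.0, 7.4, 8.3], [38.8, 20.6, 12.8]]
top dark 1566 [[-49.2, -54.8, -14.0], [6.2, 9.6, 0.9], [41.5, 55.4, 3.0]]
side red 162 [[-20.6, -10.9, 7.3], [0.4, 0.8, 24.7], [19.9, 19.1, 39.4]]
side dark 834 [[-66.4, -22.0, -56.8], [-20.5, 59.4, -20.6], [27.1, 63.6, 2.6]]
```

View pics/pv_top.png

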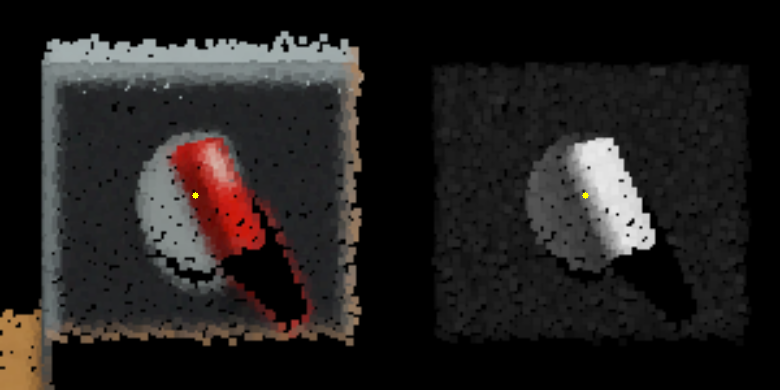

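View pics/pv_side.png

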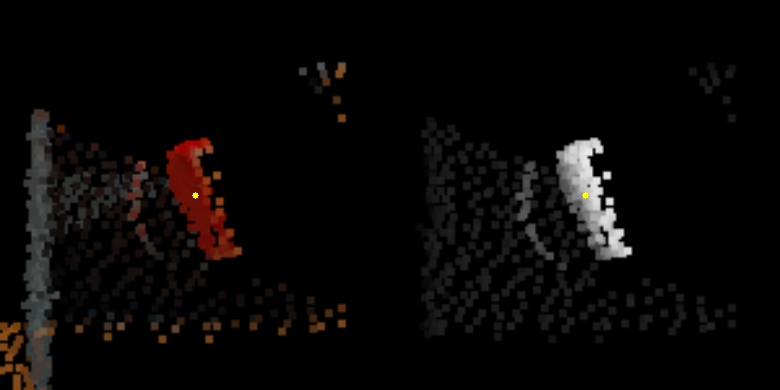

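```bash
cat > kfit.py <<'E'
from h import *
from scipy.optimize import least_squares
def fit():
    R=knobR(0,1);n=-R[:,0]
    up=Rz(YAW)@np.array([np.cos(np.radians(35)),0,np.sin(np.radians(35))]);lf=np.cross(n,up);c0=KG-30*n
    for c in("top","side"):
        d=np.load(c+".npz");W=cloud(c,d["d"]);hsv=cv2.cvtColor(d["p"],cv2.COLOR_RGB2HSV).astype(int)
        q=W-c0;a=np.stack([q@up,q@lf,q@n],-1)
        near=(abs(a[...,0])<40)&(abs(a[...,1])<40)&(a[...,2]>9)&(a[...,2]<50)
        red=near&((hsv[...,0]<6)|(hsv[...,0]>174))&(hsv[...,1]>130)
        x=a[red]
        # signed distance to box surface
        def res(p):
            cx,cy,th,hh=p;c_,s_=np.cos(th),np.sin(th)
            u=(x[:,0]-cx)*c_+(x[:,1]-cy)*s_;v=-(x[:,0]-cx)*s_+(x[:,1]-cy)*c_
            dd=np.stack([abs(u)-22,abs(v)-6,x[:,2]-hh],1);out=np.linalg.norm(np.maximum(dd,0),axis=1);ins=np.minimum(dd.max(1),0)
            return out+ins
        best=min((least_squares(res,[cx,cy,t,41],loss="soft_l1") for t in np.radians([10,30]) for cx in(-5,5) for cy in(-8,0)),key=lambda r:r.cost)
        print(c,len(x),"up,left",np.round(best.x[:2],1),"ang",np.degrees(best.x[2]).round(1),"h",best.x[3].round(1),"rms",np.sqrt(np.mean(res(best.x)**2)).round(2))
        t=x[x[:,2]>35];print("  minrect",cv2.minAreaRect(t[:,:2].astype(np.float32)))
if __name__=="__main__": fit()
E
python3 kfit.py
```

```text
top 243 up,left [-1.5 -9.8] ang 25.7 h 40.2 rms 1.79
  minrect ((-0.04909706115722656, -11.927553176879883), (44.35669708251953, 13.23420524597168), 24.432933807373047)
side 161 up,left [-2.  -5.4] ang 24.8 h 37.2 rms 4.18
  minrect ((0.2014484405517578, -3.1998815536499023), (40.443214416503906, 9.690309524536133), 12.778925895690918)
```

```bash
python3 - <<'E'
from h import *
R=knobR(0,1);n=-R[:,0]
up=Rz(YAW)@np.array([np.cos(np.radians(35)),0,np.sin(np.radians(35))]);lf=np.cross(n,up);c0=KG-30*n
for c in("side","top"):
    d=np.load(c+".npz");W=cloud(c,d["d"]);hsv=cv2.cvtColor(d["p"],cv2.COLOR_RGB2HSV).astype(int)
    q=W-c0;a=np.stack([q@up,q@lf,q@n],-1)
    near=(abs(a[...,0])<40)&(abs(a[...,1])<40)&(a[...,2]>6)&(a[...,2]<50)
    m=near&((hsv[...,0]<6)|(hsv[...,0]>174))&(hsv[...,1]>130)
    x=a[m]
    for h0 in range(6,46,5):
        t=x[(x[:,2]>=h0)&(x[:,2]<h0+5)]
        if len(t)>6:
            # left edge: v for bar ang 27
            th=np.radians(27);u=t[:,0]*np.cos(th)+t[:,1]*np.sin(th);v=-t[:,0]*np.sin(th)+t[:,1]*np.cos(th)
            print(c,h0,len(t),"u",np.round(np.percentile(u,[5,95]),1),"v",np.round(np.percentile(v,[5,50,95]),1))
    if c=="side":
        rng=np.random.default_rng(0);b=(0,)
        for _ in range(500):
            s=x[rng.choice(len(x),3,False)];nn=np.cross(s[1]-s[0],s[2]-s[0]);nn/=np.linalg.norm(nn)+1e-9
            k=abs((x-s[0])@nn)<1.5
            if k.sum()>b[0]: b=(k.sum(),k)
        y=x[b[1]];nn=np.linalg.svd(y-y.mean(0))[2][2];print("plane normal (up,left,n)",nn,b[0],len(x),y.mean(0))
E
```

```text
side 6 14 u [-21.5   8.5] v [3.4 4.7 6.1]
side 11 27 u [-22.2  15. ] v [ 2.5  4.4 24.3]
side 16 23 u [-15.6  16.8] v [-0.3  2.8  5.5]
side 21 27 u [-21.3  18.9] v [-6.4  0.4  3.1]
side 26 25 u [-21.2  17.3] v [-8.3 -1.1  0.7]
side 31 30 u [-19.   17.1] v [-8.5 -2.5  1.1]
side 36 22 u [-18.5  17.4] v [-9.1 -3.7 -1.6]
plane normal (up,left,n) [-0.43346483  0.86302754  0.25940644] 107 169 [-2.89832621 -0.51661424 23.86361274]
top 6 9 u [-15.8  17.7] v [-6.3  1.7  3. ]
top 11 23 u [-21.7  17.2] v [-5.7  0.9  2.6]
top 16 26 u [-20.2  17.9] v [-8.4 -0.6  1.1]
top 21 26 u [-19.   16.8] v [-9.1 -2.  -0.2]
top 26 28 u [-21.4  16.8] v [-13.3  -3.5  -2.2]
top 31 30 u [-22.6  16.3] v [-15.   -4.9  -3.6]
top 36 85 u [-24.2  15.6] v [-17.2 -11.5  -5.5]
top 41 20 u [-22.4  15.5] v [-12.5  -8.3  -6.4]
```

```bash
python3 - <<'E'
from h import *
R=knobR(0,1);n=-R[:,0]
up=Rz(YAW)@np.array([np.cos(np.radians(35)),0,np.sin(np.radians(35))]);lf=np.cross(n,up);c0=KG-30*n
d=np.load("top.npz");W=cloud("top",d["d"]);hsv=cv2.cvtColor(d["p"],cv2.COLOR_RGB2HSV).astype(int)
q=W-c0;a=np.stack([q@up,q@lf,q@n],-1)
near=(abs(a[...,0])<30)&(abs(a[...,1])<30)&(a[...,2]>-10)&(a[...,2]<50)
g=near&(hsv[...,1]<50)&(hsv[...,2]>100)
x=a[g];A=np.c_[x[:,:2],np.ones(len(x))]
for _ in range(5):
    s=np.linalg.lstsq(A,x[:,2],rcond=None)[0];k=abs(A@s-x[:,2])<3;A,x=A[k],x[k]
print(len(x),s,"rms",np.std(A@s-x[:,2]))
nd=np.array([-s[0],-s[1],1]);nd/=np.linalg.norm(nd);print("disc normal up,left,n",nd,np.degrees(np.arccos(nd[2])))
dk=(abs(a[...,0])<50)&(abs(a[...,1])<50)&(hsv[...,2]<55)&(hsv[...,1]<100)&(abs(a[...,2])<15)
y=a[dk];B=np.c_[y[:,:2],np.ones(len(y))];print("panel",np.linalg.lstsq(B,y[:,2],rcond=None)[0])
w=np.c_[up,lf,n]@nd;print("world",w, "feeder",Rz(-YAW)@w)
# triangulate marks
def ray(c,uv):
    m=env.camera_model(c);K=np.array(m["camera_matrix"]);T=np.array(m["world_from_camera"]);r=T[:3,:3]@np.linalg.inv(K)@[uv[0],uv[1],1];return T[:3,3],r/np.linalg.norm(r)
A1=[];
for i in range(2):
    ps=[]
    for c in("top","side"):
        env.read_camera(c);r=env.mark_of(c,"knob_grip");print(c,[(np.round(k["xy"],1).tolist(),round(k["conf"],2)) for k in r[:2]]);ps.append(ray(c,r[0]["xy"]))
    M=sum(np.eye(3)-np.outer(r,r) for o,r in ps);b=sum((np.eye(3)-np.outer(r,r))@o for o,r in ps);P=np.linalg.solve(M,b);print("grip",P,"panel coords",np.array([up,lf,n])@(P-c0))
E
```

```text
191 [-0.06040049  0.29066603  6.06973378] rms 1.0602112727194024
disc normal up,left,n [ 0.05790273 -0.27864605  0.95864678] 16.534855082512173
panel [-7.30458076e-04  8.86299248e-04  9.17858676e-01]
world [-0.44450695 -0.36399058  0.81848911] feeder [-0.50242606 -0.27864605  0.81848911]
top [([445.2, 174.9], 0.93)]
side [([326.7, 158.6], 0.57)]
grip [ 621.28301064 -215.51933634  108.06328023] panel coords [ 4.03132629 -5.09050342 37.02068255]
top [([447.2, 175.1], 0.67)]
side [([324.0, 160.7], 0.75), ([279.8, 266.7], 0.51)]
grip [ 625.06695315 -222.47271477   98.85762482] panel coords [  0.78241826 -12.60840573  28.05756224]
```

```bash
cat > kfit2.py <<'E'
from h import *
from scipy.optimize import least_squares
def frame(phi,th=0):
    t=np.radians(35);n=np.array([-np.sin(t),0,np.cos(t)]);up=np.array([np.cos(t),0,np.sin(t)])
    B=np.c_[up,np.cross(n,up),n]
    return Rz(phi)@B@Rz(-th)
n0=-knobR(0,1)[:,0];C0=KG-30*n0
def pts():
    P={}
    for c in("top","side"):
        d=np.load(c+".npz");W=cloud(c,d["d"]);hsv=cv2.cvtColor(d["p"],cv2.COLOR_RGB2HSV).astype(int)
        q=W-C0;h=q@n0
        m=(np.linalg.norm(q-h[...,None]*n0,axis=-1)<38)&(h>9)&(h<48)&((hsv[...,0]<6)|(hsv[...,0]>174))&(hsv[...,1]>130)
        P[c]=W[m]
    return P
def sd(x,F,b):
    a=(x-b)@F;dd=np.stack([abs(a[:,0])-22,abs(a[:,1])-6,abs(a[:,2]-23)-18],1)
    return np.linalg.norm(np.maximum(dd,0),axis=1)+np.minimum(dd.max(1),0)
def fit(P):
    def res(p):
        b=p[:3];F=frame(p[3])
        return np.r_[sd(P["top"],F,b+p[4:7]),sd(P["side"],F,b-p[4:7]),p[4:7]*2]
    best=None
    for ph in(20,39,50):
        r=least_squares(res,np.r_[C0,np.radians(ph),0,0,0],loss="soft_l1",f_scale=1.)
        if best is None or r.cost<best.cost:best=r
    return best
if __name__=="__main__":
    P=pts();r=fit(P);p=r.x
    print("base",p[:3],"vs",C0,"phi",np.degrees(p[3]),"camdiff",p[4:7],"cost",r.cost,"rms",[np.sqrt(np.mean(sd(P[c],frame(p[3]),p[:3]+s*p[4:7])**2)) for c,s in(("top",1),("side",-1))])
    print("feeder base",Rz(-YAW)@(p[:3]-O))
    F=frame(p[3]);print("axis",F[:,2],"bar",F[:,0],"grip30",p[:3]+30*F[:,2])
E
python3 kfit2.py
```

```text
base [ 635.82986681 -208.3771981    73.32927854] vs [ 638.01576711 -207.30459881   75.42543867] phi 40.72933690040394 camdiff [-0.09719999 -1.7433798   0.4498862 ] cost 206.6742074405002 rms [np.float64(0.6884783066626419), np.float64(3.220377375862656)]
feeder base [ -87.13516463 -175.66447058   73.32927854]
axis [-0.43465642 -0.37425088  0.81915204] bar [0.6207537  0.53448565 0.57357644] grip30 [ 622.79017416 -219.60472459   97.90383987]
```

```bash
cat >> h.py <<'E'
KB=np.array([635.83,-208.38,73.33]);PHI=np.radians(40.7)
def kpose(back,th,s=-1,h=32,off=50):
    t=np.radians(35);n=np.array([-np.sin(t),0,np.cos(t)]);up=np.array([np.cos(t),0,np.sin(t)])
    F=Rz(PHI)@np.c_[up,np.cross(n,up),n]@Rz(-th)
    x=-F[:,2];z=s*F[:,1];R=np.c_[x,np.cross(z,x),z]
    return KB+h*F[:,2]+(off-back)*x,R
E
python3 - <<'E'
from h import *
for s in(1,-1):
  for b,th in((120,0),(0,0),(0,.3),(0,.6),(0,.9),(0,1.15),(90,1.05)):
    P,R=kpose(b,th,s);q=env.solve_ik(P,R);print(s,b,th,np.round(P),None if q is None else np.round(q,2))
E
```

```text
1 120 0 [ 591. -247.  157.] None
1 0 0 [ 644. -202.   59.] [ 1.45  0.85 -1.25  1.71  0.33  0.81  2.55]
1 0 0.3 [ 644. -202.   59.] [ 1.24  0.62 -0.88  1.72 -0.16  0.77  2.59]
1 0 0.6 [ 644. -202.   59.] [ 0.92  0.49 -0.46  1.74 -0.51  0.82  2.54]
1 0 0.9 [ 644. -202.   59.] [ 0.71  0.45 -0.19  1.75 -0.68  0.86  2.35]
1 0 1.15 [ 644. -202.   59.] [ 0.73  0.45 -0.21  1.75 -0.66  0.86  2.09]
1 90 1.05 [ 605. -235.  132.] [ 0.72  0.34 -0.1   1.73 -0.67  1.03  2.2 ]
-1 120 0 [ 591. -247.  157.] [ 0.83  0.31 -0.19  1.71 -0.62  1.07  0.08]
-1 0 0 [ 644. -202.   59.] [ 0.76  0.46 -0.26  1.75 -0.64  0.85  0.09]
-1 0 0.3 [ 644. -202.   59.] [ 0.74  0.45 -0.23  1.75 -0.65  0.85 -0.2 ]
-1 0 0.6 [ 644. -202.   59.] [-0.18  0.64  0.95  1.8  -1.25  1.21 -0.15]
-1 0 0.9 [ 644. -202.   59.] [-0.18  0.64  0.95  1.8  -1.25  1.21 -0.45]
-1 0 1.15 [ 644. -202.   59.] [-0.18  0.64  0.95  1.8  -1.25  1.21 -0.7 ]
-1 90 1.05 [ 605. -235.  132.] [-0.24  0.6   1.16  1.78 -1.2   1.38 -0.62]
```

```bash
python3 - <<'E'
from h import *
P,R=kpose(120,0)
t=np.array(env.state()["tcp_pos"])
env.move_ptp([565,-180,230],R);st("wp")
env.move_ptp(P,R);st("pre")
P,R=kpose(45,0);env.servo_line(P,R,velocity=100);st("near")
snap("k1")
a=cv2.imread("pics/k1_top.png")[110:230,370:500];b=cv2.imread("pics/k1_side.png")[110:230,260:390]
cv2.imwrite("pics/k1.png",cv2.resize(cv2.hconcat([a,b]),None,fx=3,fy=3,interpolation=2))
E
```

```text
wp t 28.5 tcp [ 565.1 -179.5  230. ] F [ 0.3 -1.   0.6] T [-0.49  0.42 -0.03] gap 69.7
pre t 28.99 tcp [ 591.5 -246.   156.3] F [0.7 0.8 0.3] T [-0.39  0.45  0.02] gap 70.3
near t 29.89 tcp [ 624.2 -219.1   96.1] F [-0.1 -0.2 -0.6] T [-0.45  0.49  0.02] gap 70.0
```

View pics/k1.png

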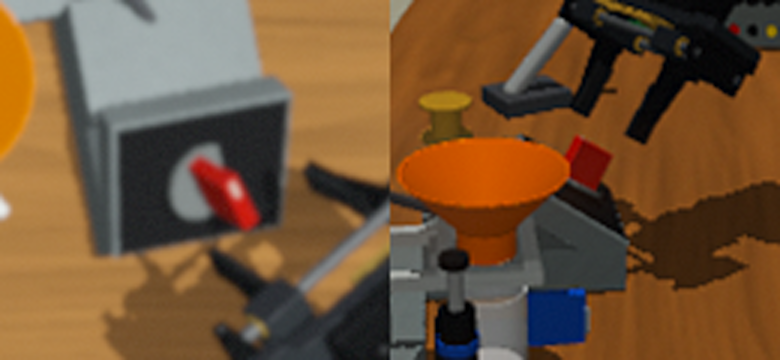

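```bash
python3 - <<'E'
from h import *
for b,v in((15,60),(0,25)):
    P,R=kpose(b,0);env.servo_line(P,R,velocity=v);s=st(b)
    if np.linalg.norm(s["force"])>6: print("contact");break
snap("k2")
a=cv2.imread("pics/k2_top.png")[110:230,370:500];b=cv2.imread("pics/k2_side.png")[110:230,260:390]
cv2.imwrite("pics/k2.png",cv2.resize(cv2.hconcat([a,b]),None,fx=3,fy=3,interpolation=2))
E
```

```text
15 t 30.64 tcp [ 637.1 -207.2   70.7] F [-0.7  0.2  0.2] T [-0.5   0.47  0.01] gap 69.9
0 t 31.39 tcp [ 643.7 -201.7   58.6] F [-0.3  0.1 -0.6] T [-0.44  0.47  0.02] gap 69.9
```

View pics/k2.png

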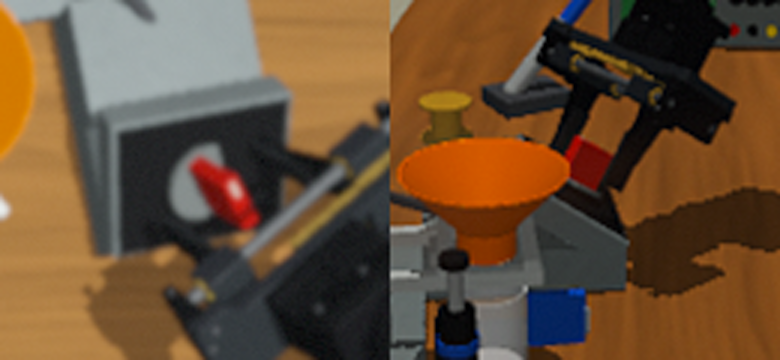

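```bash
python3 - <<'E'
from h import *
env.gripper_to(8);s=st("grip")
P,R=kpose(0,0);ax=-R[:,0]
f0=np.array(s["force"])
tcp0=np.array(env.state()["tcp_pos"])
for th in(.12,.25):
    P,R=kpose(0,th);env.servo_line(P,R,velocity=30) if 0 else env.move_ptp(P,R)
    s=st(th);print(" axT",np.round(np.array(s["ft_torque"])@ax,3),"J",np.round(s["joint_pos"],2))
    if np.linalg.norm(s["force"])>25: print("high");break
snap("k3")
a=cv2.imread("pics/k3_top.png")[110:230,370:500];b=cv2.imread("pics/k3_side.png")[110:230,260:390]
cv2.imwrite("pics/k3.png",cv2.resize(cv2.hconcat([a,b]),None,fx=3,fy=3,interpolation=2))
E
```

```text
grip t 32.5 tcp [ 644.1 -202.3   58.7] F [ 5.1 -2.4 -3.7] T [-1.07 -0.11 -0.7 ] gap 11.9
0.12 t 32.75 tcp [ 644.  -202.2   58.7] F [ 4.9 -2.6 -3.9] T [-1.19 -0.21 -0.6 ] gap 11.9
 axT 0.105 J [ 0.74  0.45 -0.23  1.75 -0.65  0.85 -0.02]
0.25 t 33.0 tcp [ 643.9 -202.    58.7] F [ 6.1 -2.3 -3.6] T [-1.19 -0.17 -0.56] gap 12.4
 axT 0.12 J [ 0.72  0.45 -0.21  1.75 -0.66  0.86 -0.14]
```

View pics/k3.png

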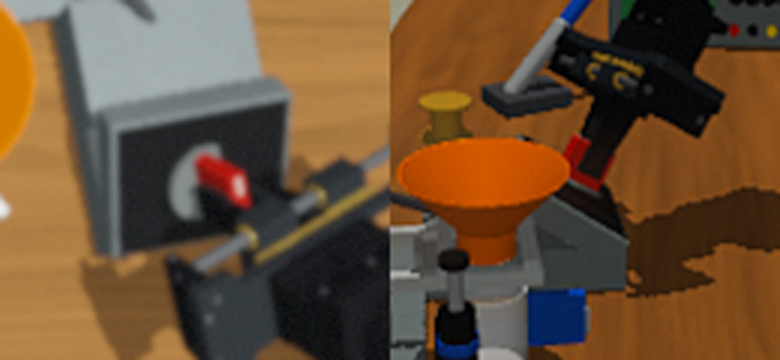

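```bash
python3 - <<'E'
from h import *
for th in(.4,.55,.7,.85,.97,1.05,1.10,1.14):
    P,R=kpose(0,th);q=env.solve_ik(P,R);j=np.array(env.state()["joint_pos"])
    if q is None or abs(np.array(q)-j).max()>.4: print("jump",th,q);q=None
    env.move_j(q) if q is not None else env.servo_line(P,R,velocity=30)
    ax=-R[:,0];s=st(th);print("  axT",np.round(np.array(s["ft_torque"])@ax,3),np.round(s["joint_pos"],2))
    if np.linalg.norm(s["force"])>30: print("high");break
snap("k4")
env.hold(.5);st("held")
snap("k5")
a=cv2.imread("pics/k5_top.png")[90:230,320:480];b=cv2.imread("pics/k5_side.png")[110:250,240:400]
cv2.imwrite("pics/k5.png",cv2.resize(cv2.hconcat([a,b]),None,fx=2.5,fy=2.5,interpolation=2))
E
```

```text
0.4 t 33.36 tcp [ 643.8 -201.9   58.7] F [ 4.2 -2.6 -2.2] T [-1.1  -0.14 -0.58] gap 11.7
  axT 0.059 [ 0.7   0.45 -0.19  1.75 -0.68  0.86 -0.28]
0.55 t 33.62 tcp [ 643.8 -201.7   58.8] F [ 3.3 -3.1  0. ] T [-0.84 -0.15 -0.46] gap 11.6
  axT 0.046 [ 0.68  0.45 -0.16  1.75 -0.69  0.87 -0.42]
0.7 t 33.88 tcp [ 643.8 -201.5   58.8] F [ 2.6 -0.9  2.5] T [-0.64 -0.21 -0.29] gap 11.9
  axT 0.12 [ 0.66  0.45 -0.14  1.76 -0.71  0.87 -0.56]
0.85 t 34.13 tcp [ 643.8 -201.3   58.9] F [ 1.5 -0.7  3. ] T [-0.36 -0.16 -0.14] gap 11.7
  axT 0.102 [ 0.64  0.44 -0.11  1.76 -0.72  0.87 -0.7 ]
0.97 t 34.38 tcp [ 643.8 -201.2   58.9] F [ 0.  -0.   4.4] T [-0.   -0.22  0.05] gap 11.9
  axT 0.123 [ 0.63  0.44 -0.09  1.76 -0.73  0.88 -0.82]
1.05 t 34.63 tcp [ 643.8 -201.2   59. ] F [-0.4  0.1  6.4] T [ 0.23 -0.16  0.15] gap 11.7
  axT 0.076 [ 0.61  0.44 -0.08  1.76 -0.74  0.88 -0.89]
1.1 t 34.88 tcp [ 643.8 -201.1   59. ] F [-0.1  0.5  5.1] T [-0.07 -0.38  0.53] gap 11.8
  axT 0.605 [ 0.61  0.44 -0.07  1.76 -0.74  0.88 -0.94]
1.14 t 35.13 tcp [ 643.6 -201.1   58.9] F [-1.4  0.9  6. ] T [ 0.03 -0.17  0.73] gap 12.4
  axT 0.651 [ 0.6   0.44 -0.06  1.76 -0.74  0.88 -0.98]
held t 35.73 tcp [ 643.6 -201.1   58.9] F [-1.2  0.8  6.1] T [ 0.06 -0.22  0.78] gap 12.7
```

View pics/k5.png

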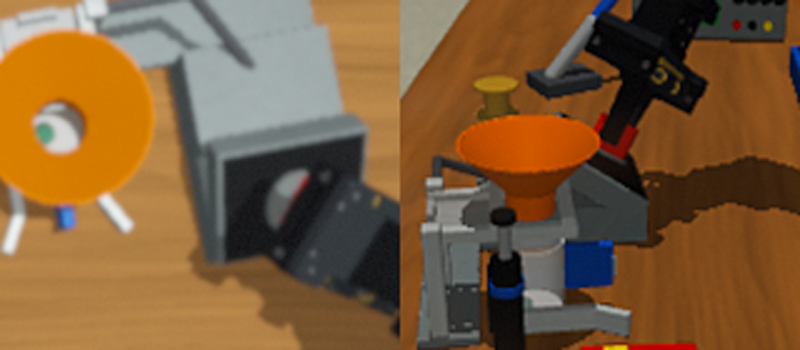

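```bash
python3 - <<'E'
from h import *
d=np.load("top.npz");W=cloud("top",d["d"]);hsv=cv2.cvtColor(d["p"],cv2.COLOR_RGB2HSV).astype(int)
g=(hsv[...,0]>60)&(hsv[...,0]<90)&(hsv[...,1]>60)&(W[...,0]>600)&(W[...,0]<760)&(abs(W[...,1])<90)
print(g.sum(),np.round(np.median(W[g],0),1),np.round(np.percentile(W[g][:,2],[5,95]),1))
cv2.imwrite("pics/v.png",cv2.resize(d["p"][120:160,320:370,::-1],None,fx=10,fy=10,interpolation=2))
E
```

```text
28 [698.4 -20.2   8.6] [ 7.  11.8]
```

View pics/v.png

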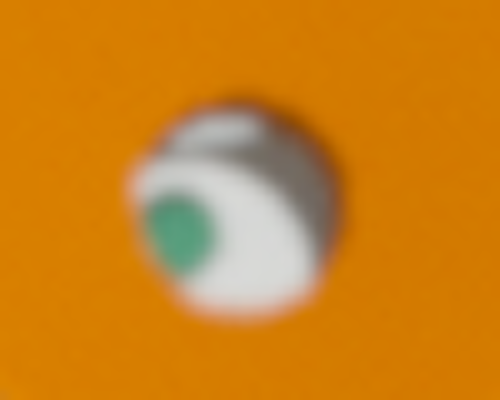

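The varistor is on the jar floor (z ≈ 9 mm). Next I let go of the knob.

```bash
python3 - <<'E'
from h import *
env.gripper_to(70);st("open")
P,R=kpose(110,1.1);t=np.array(env.state()["tcp_pos"]);Rc=np.array(env.state()["orientation"])
env.servo_line(t-110*Rc[:,0],Rc,velocity=120);st("back")
t=np.array(env.state()["tcp_pos"])
try: env.servo_line(t+[-30,-60,80],velocity=150)
except env.PlanningError as x: print(x)
st("clear")
snap("f")
from kfit2 import *
P=pts();r=fit(P);print("knob phi",np.degrees(r.x[3]),"base",r.x[:3])
d=np.load("top.npz");W=cloud("top",d["d"]);hsv=cv2.cvtColor(d["p"],cv2.COLOR_RGB2HSV).astype(int)
g=(hsv[...,0]>60)&(hsv[...,0]<90)&(hsv[...,1]>60)&(W[...,0]>600)&(W[...,0]<760)&(abs(W[...,1])<90)
print(g.sum(),np.round(np.median(W[g],0),1) if g.any() else "")
for c in("side","top"):
    for n in("ruler_block","logic_probe","pump","jar_lug"):
        print(c,n,[(np.round(k["xy"]).tolist(),round(k["conf"],2)) for k in env.mark_of(c,n)[:1]])
a=cv2.imread("pics/f_top.png")[80:270,150:500];b=cv2.imread("pics/f_side.png")[120:360,230:450]
cv2.imwrite("pics/f1.png",cv2.resize(a,None,fx=2.2,fy=2.2,interpolation=2));cv2.imwrite("pics/f2.png",cv2.resize(b,None,fx=2.4,fy=2.4,interpolation=2))
E
```

```text
open t 36.99 tcp [ 643.7 -201.7   58.6] F [ 0.6 -0.1 -0.1] T [-0.35  0.5  -0.02] gap 69.6
back t 38.06 tcp [ 595.8 -242.   147.9] F [-0.1 -0.1 -0.7] T [-0.35  0.53 -0.04] gap 69.9
clear t 38.9 tcp [ 565.9 -300.9  227. ] F [ 0.1 -0.1 -0.7] T [-0.34  0.51 -0.06] gap 70.0
knob phi 40.90585479832323 base [ 635.76689202 -208.32027709   73.58037036]
0 
side ruler_block [([303.0, 349.0], 0.65)]
side logic_probe [([335.0, 256.0], 0.68)]
side pump [([284.0, 267.0], 0.76)]
side jar_lug [([321.0, 214.0], 0.88)]
top ruler_block [([181.0, 171.0], 0.82)]
top logic_probe [([300.0, 195.0], 0.92)]
top pump [([280.0, 147.0], 0.73)]
top jar_lug [([344.0, 173.0], 0.4)]
```

View pics/f1.png

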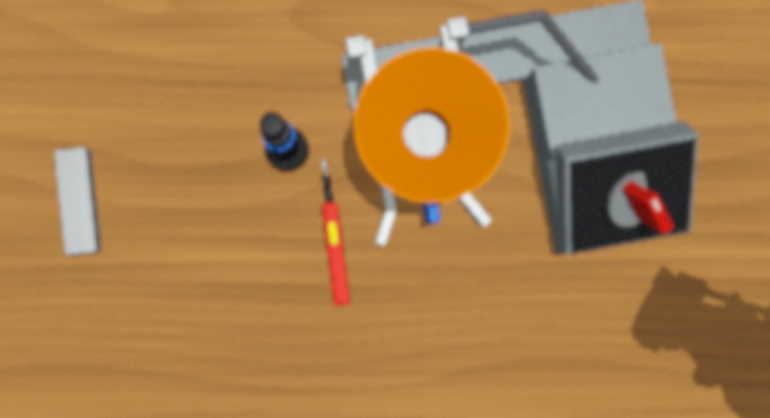

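View pics/f2.png

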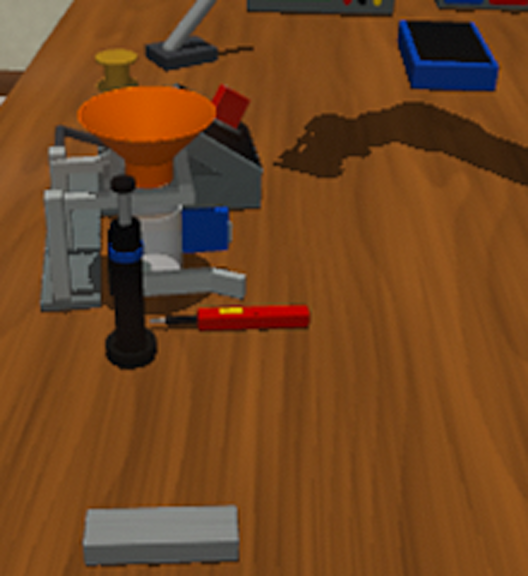

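```bash
python3 - <<'E'
import cv2,numpy as np
for n in("i3","i4","k0","f"):
    p=cv2.imread(f"pics/{n}_side.png")[195:235,285:345];h=cv2.cvtColor(p,40).astype(int)
    m=(h[...,0]>105)&(h[...,0]<125)&(h[...,1]>150);y,x=np.where(m);print(n,m.sum(),x.min()+285,x.max()+285,y.min()+195,y.max()+195)
for a in("side","top"):
    A=cv2.imread(f"pics/{a}0.png").astype(int);B=cv2.imread(f"pics/f_{a}.png").astype(int)
    d=abs(A-B).sum(2)
    for nm,(x0,x1,y0,y1) in {"side":{"ruler":(255,340,320,360),"probe":(300,365,243,262),"pump":(270,300,190,278)},"top":{"ruler":(170,200,140,200),"probe":(290,312,150,222),"pump":(262,292,125,162)}}[a].items(): print(a,nm,(d[y0:y1,x0:x1]>60).sum())
E
```

```text
i3 267 285 344 201 229
i4 261 285 339 195 229
k0 365 285 324 196 229
f 367 285 324 196 229
side ruler 0
side probe 0
side pump 268
top ruler 0
top probe 0
top pump 0
```

```bash
python3 -c "
from cell import env
env.sign_off();print(env.state()['time_s'])"
```

```text
the job is handed in; nothing more can be done
the job is handed in; nothing more can be done
```

The jar is home under the funnel with the varistor in it. The knob has sprung back, and I handed the job in at about 39.5 s on the robot's clock, against the 69 s limit.

**Jar:** The first pinch caught only the corner of the lug, so the jar tilted when I lifted it. The camera depth shows the fingertips about 31 mm short of the TCP the robot reports. I set the jar down, gripped deeper, carried it upright and slid it in until it pressed on the back stop with about 20 N. I eased off to about 8 N and let go with the jar still against the stop. It had not moved in the later side pictures.

**Knob:** Its measured axis and bar were turned about 30° around the vertical from what the task text describes, so I gripped along the measured axis. I turned it to the stop, where the torque rose from about 0.1 to 0.65 N m, and held it there for over half a second.

**Last checks:**
- **Varistor:** while the gate was open, it showed inside the jar at about z = 9 mm, which is the jar's floor. Once the gate shut it could no longer be seen.
- **Knob:** a fit to the final pictures puts it back at its rest angle within 0.2°, and the gate is closed.
- **Bystanders:** the ruler block and the probe show no pixel change in either camera, nor does the pump from above. The pump's patch in the side picture did change; I put that down to the jar now standing behind it.
- **Robot:** it stood clear of everything.

**Disagreement:** the jar touched the stop about 3–4 mm further in than my camera estimate of the home position. I went by the contact force.

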